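Lay out the sherd recording station

ROBOT

A 7-joint arm with a two-finger parallel gripper is mounted at the origin on a cart in front of the work surface, level with it; the furniture and walls round the work are solid. World frame = base frame: x ahead of the robot, y to its left, z up, the work surface at z = 0. Lengths are in m, angles in rad, forces in N, time in s.
With the tool pointing down it reaches from about 0.4 to 0.85 m from the base axis. Payload 4.5 kg.
Tool frame: the origin (TCP) lies midway between the tips of the shut fingers; the grasp point (between the pads) lies r.grip_point_offset behind it (r.grip_point_offset is the distance from the TCP to the grasp point, in m); z points along the fingers, y is the line along which they close (so a half turn about z gives the same grasp; the last joint's range is limited). The gripper opens to 88 mm and grips with 3 to 60 N. Pads are 18 mm wide; open, the fingers measure 123 mm over their backs; the gripper's body (75 mm by 187 mm) begins 45 mm behind the grasp point.
Start: joints at [-1.077, 0.689, -0.195, 1.565, 0.157, 0.902, -0.215], TCP at [0.277, 0.56, 0.239] pointing down, gripper open.
Joint ranges: [-3.01, 3.01], [-0.46, 2.08], [-1.47, 1.51], [0.13, 2.56], [-1, 4.14], [0.04, 2.09], [-2.66, 2.66]. Speed limits (rad/s): [2.57, 2.57, 3.14, 3.14, 3.14, 3.14, 3.14].

INTERFACE

Orientations are given as a unit quaternion [x, y, z, w].
In Python, from plant import r gives the robot as it stands.
- The arm moves only by the shell command python3 -m jog 'ROWS' [FORCE]. ROWS is JSON, a list of rows, each an object of numbers: "wx", "wy", "wz": the turn, a rotation vector about the world's x, y, z as a fraction of full scale; "dx", "dy", "dz": the shift along the world's x, y, z as a fraction of full scale; "hand": the closure, from 0 (fully open) to 1 (shut). In form: [{"wx": .., "wy": .., "wz": .., "dx": .., "dy": .., "dz": .., "hand": ..}, ...]. A call has 1 to 5 rows; each row shifts and turns the commanded pose from where the row before left it; what a row does not reach is not made up. Full scale, the value 1, is 0.25 m for a shift and 2 rad for a turn. A row lasts 1/12 s, in which the tool goes at most 41.7 mm and 7.16 degrees, less where a joint would pass 70% of its speed; a pose out of reach is approached as far as the arm can. A call with a number of a shift or a turn outside -1 to 1 is refused whole. A call with a gripper value outside its range is refused whole. The fingers move at their own pace and stop on an object; FORCE is the grip in N (left out, the last holds). Time passes only in rows, so rows that do not move let the fingers close. It gives the time, the measured TCP pose, the force, the opening and the grip force at its end, in the units of the state.
- r.get_state(): the state, without advancing time (a new reading comes with each control period).
- r.snapshot(name): name is "scene" or "top" or "wrist"; returns the picture (400x640x3 uint8, red, green, blue); there is no depth.
- r.camera_info(name): a dict with "mtx" (3x3 intrinsics, pixels), "R" (3x3) and "t" (3): a world point X has camera coordinates R X + t. Camera axes: x right, y down, z forward; pixel columns grow to the right and rows downward; lengths in m; the calibration is good to about 2 mm. The wrist camera is an equidistant fisheye: a pixel r from the principal point sees the ray r / f radians off the axis. A picture is of the moment at which its call begins: read the wrist's pose just before it. camera_info takes no time and is no camera call; for the wrist camera it gives the pose at the moment of the call.
- r.finish_job(): hands the job in; it is judged then, once.
Trained networks look in the newest picture that a camera, given by its name, has taken for a name from the list of things; names that differ only in an ending like _2 or _b are one class to them, and where a whole thing is asked for, a point or a joint stands for the part that bears it (a point fixed in the world has none). Each returns a list of dicts, best first, with "p" (0 to 1); they miss things now and then, are a little off and sometimes report something else, mostly with a low value. They report only what shows in the picture. A call takes as long as a camera call. They do not tell look-alikes from the thing itself.
- r.search_frame(camera, query): "bbox" ([left, top, right, bottom] in pixels, round what is visible of it).
- r.masks_of(camera, query): "region" (400x640 bool, what is visible of it) and "bbox" ([left, top, right, bottom] in pixels, round what is visible of it).
The state is a dict: "clock": time; "q": joint angles; "qd": joint speeds; "joint_torque": joint torques, N m; "tool_pos": TCP position; "eef_rot": TCP orientation; "contact_force": force on the tool from outside, world axes, zero at the start; "moment": the same for the moment, N m; "opening": opening from 0.0 (shut) to 1.0 (fully open); "finger_force": force on a finger pad.
Only numpy, scipy, OpenCV 4.12 (cv2) and the standard library are available. Lean on these libraries where they do the work, as an engineer would, in place of code of your own. Each camera call takes 0.05 s, during which the arm holds its last target. There are 200 camera calls.

TASK

Get the bench ready for recording sherds. Lay the three instruments into the comb rack in their order of use, counting from the red end: first the tweezers (to pick off grit), next the scale bar (for the photograph), last the marker (for the number), each lying level in its own slot, centred across both combs. Lay the sherd that already carries the pale number patch flat, face up, in the middle of the white bay of the finds tray and the sherd without a patch likewise in its blue bay, and leave the loupe and the wax block where they stand.

Things in the scene. Friction and masses are not known exactly. Their poses are not given: they have to be found in the camera images.
- rack: Fixed pan 174x100 mm, 2 grey combs. Origin: centre of underside. y: along the slots, x: across them. Slot centres: x=-50 (red, first), 0, +50 mm, y=0. Slot floors 22 mm above table, 36 wide, between posts 14 wide, 34 high; the red slot and end posts are at -x. Combs 14 thick at y=+-32: 50 mm gap between, only the 3 mm pan floor there, room for fingers. Instruments lie along y, either way.
- finds_tray: Grey finds tray, fixed to the table, 176 (x) x 104 (y) x 14 mm, walls 3 mm, with two open bays side by side along x, each 83 (x) x 98 (y) mm inside: the white-lined bay is centred at x = -43 mm, the blue-lined one at x = +43 mm, both at y = 0. Bay floors 6 mm above the table. Origin: centre of its underside. The bays' length along y leaves room for fingers that close along y.
- tweezers: Steel spring tweezers lying flat, 122 mm long (along its y), 15 mm wide (x), 6 mm high. Origin: centre of the underside. Grasp across x at the origin, with the fingertips within 3 mm of the table.
- scale_bar: White photographic scale bar with black marks, 110 mm long (along its y), 22 mm wide (x), 9 mm high. Origin: centre of the underside.
- marker: White marker pen with a black cap, 130 mm long (along its y), 13 mm thick; it does not roll. Origin: centre of the underside.
- numbered_sherd: Grey-brown pot sherd with a small pale number patch on its top face, about 47 mm (x) x 62 mm (y) x 12 mm high, lying flat. Origin: centre of the underside, z up through the patched face. Grasp across x at the origin.
- blank_sherd: Grey-brown pot sherd with no patch, about 43 mm (x) x 48 mm (y) x 12 mm high, lying flat. Origin: centre of the underside, z up. Grasp across x at the origin.
- loupe: Black loupe standing on the table, 35 mm across, 34 mm high; a bystander that must stay where it is. Origin: centre of the underside.
- wax_block: Dark red block of modelling wax, 38 x 62 x 22 mm; a bystander that must stay where it is. Origin: centre of the underside. (Fixed surroundings, for the paths: the open box of white paper right of the work is up to 140 mm high, the dark bowl behind it 275 mm, the white bucket 126 mm, the spray bottle 144 mm, the big bottle 211 mm.)
Not all that is in view belongs to the job. What is shaped like the blank_sherd but orange is not meant.

How it is judged:
At the end, for the whole second after the job is handed in: Tweezers, scale bar, marker in slots 1, 2, 3 from the red end: down on both combs, level and along the slot, within 10 mm of its middle line and 18 mm of mid-length. Numbered sherd in the white, blank one in the blue bay: flat, face up, within 18 mm (x) and 20 mm (y) of its middle. All at rest (x of tweezers in the frame of rack between -0.06 and -0.04 m and y of tweezers in the frame of rack between -0.018 and 0.018 m and z of tweezers in the frame of rack between 0.016 and 0.036 m and angle between the y axis of each of tweezers, scale_bar, marker and the y axis of rack, either way round below 0.15 rad and angle between tweezers's own y axis and vertical between 1.4708 and 1.6708 rad and linear speed of each of tweezers, scale_bar, marker, numbered_sherd, blank_sherd below 0.02 m/s and x of scale_bar in the frame of rack between -0.01 and 0.01 m and y of scale_bar in the frame of rack between -0.018 and 0.018 m and z of scale_bar in the frame of rack between 0.016 and 0.036 m and angle between scale_bar's own y axis and vertical between 1.4708 and 1.6708 rad and x of marker in the frame of rack between 0.04 and 0.06 m and y of marker in the frame of rack between -0.018 and 0.018 m and z of marker in the frame of rack between 0.016 and 0.036 m and angle between marker's own y axis and vertical between 1.4708 and 1.6708 rad and x of numbered_sherd in the frame of finds_tray between -0.06125 and -0.02525 m and y of numbered_sherd in the frame of finds_tray between -0.02 and 0.02 m and z of numbered_sherd in the frame of finds_tray between 0 and 0.011 m and angle between each of numbered_sherd, blank_sherd's own z axis and vertical below 0.2 rad and x of blank_sherd in the frame of finds_tray between 0.02525 and 0.06125 m and y of blank_sherd in the frame of finds_tray between -0.02 and 0.02 m and z of blank_sherd in the frame of finds_tray between 0 and 0.011 m); the robot touches nothing.
It fails at once if the loupe is shifted more than 15 mm or tipped (distance of loupe from where it was at the start of the episode above 0.015 m or angle between loupe's own z axis and vertical above 0.3 rad).
It fails at once if the wax block is shifted more than 15 mm or tipped (distance of wax_block from where it was at the start of the episode above 0.015 m or angle between wax_block's own z axis and vertical above 0.3 rad).
It also fails if it takes over 131 s, if anything falls off the work surface, if the arm or the gripper's body presses on something with over 40 N, if the wrist force passes 120 N, or if a joint passes its speed limit or range.

## Working session

There is one attempt and no reset: what is moved stays moved. The work goes in short steps, Python scripts to look and compute and a shell command to move; the robot and the scene stay as the last step left them, time stands still between calls to the robot, and variables do not carry over. Pictures are saved under pics/ and viewed, at most 14 in all, crops included, and the job is handed in when it is done.

```bash
mkdir -p pics; ls
python3 - <<'E'
from plant import r
import cv2
s=r.get_state();print(s['clock'],s['tool_pos'],s['eef_rot'],s['opening'],r.grip_point_offset)
for n in ("top","scene"):
    im=r.snapshot(n);cv2.imwrite(f"pics/{n}0.png",im[:,:,::-1])
    ci=r.camera_info(n);print(n,ci['mtx'].tolist() if hasattr(ci['mtx'],'tolist') else ci['mtx'],ci['R'],ci['t'])
    for q in ("rack","finds_tray","tweezers","scale_bar","marker","numbered_sherd","blank_sherd","loupe","wax_block"):
        print(q,[(list(map(int,d['bbox'])),round(d['p'],2)) for d in r.search_frame(n,q)][:4])
E
```

```text
pics
0.0 [0.27712943 0.55947848 0.23789114] [ 2.27845999e-01  9.73696727e-01 -9.30870298e-04 -1.37956199e-04] 1.0005205156019066 0.0187
top [[363.5688855409344, 0.0, 323.61607034653645], [0.0, 363.5688855409344, 195.84718814606978], [0.0, 0.0, 1.0]] [[-0.14574757 -0.98930998 -0.00483812]
 [-0.96703273  0.14349444 -0.21037356]
 [ 0.20881891 -0.02598282 -0.9776091 ]] [0.40769558 0.43952547 0.79150744]
rack [([367, 104, 448, 153], 0.96)]
finds_tray [([291, 204, 374, 260], 0.6)]
tweezers [([330, 150, 349, 190], 0.51)]
scale_bar [([290, 152, 317, 193], 0.84)]
marker [([409, 167, 433, 218], 0.82)]
numbered_sherd [([378, 204, 400, 226], 0.63)]
blank_sherd [([374, 166, 391, 184], 0.54), ([205, 255, 225, 271], 0.54)]
loupe [([418, 234, 437, 256], 0.81)]
wax_block [([261, 231, 280, 255], 0.82)]
scene [[469.63168950689396, 0.0, 317.7754738225385], [0.0, 469.63168950689396, 201.9262549585868], [0.0, 0.0, 1.0]] [[-0.88414655 -0.46692547 -0.01629393]
 [-0.34545553  0.67682168 -0.65005607]
 [ 0.31455582 -0.569116   -0.75971153]] [ 0.60769048 -0.06250746  1.06194101]
rack [([285, 84, 342, 142], 0.59), ([258, 190, 313, 211], 0.19)]
finds_tray [([336, 176, 383, 232], 0.78)]
tweezers [([282, 168, 334, 186], 0.48)]
scale_bar [([257, 190, 313, 209], 0.91)]
marker [([346, 127, 371, 137], 0.62)]
numbered_sherd []
blank_sherd [([293, 313, 324, 340], 0.75), ([328, 144, 343, 157], 0.68)]
loupe []
wax_block [([310, 244, 346, 276], 0.76)]
```

Run:
```python
import cv2
a=cv2.imread("pics/top0.png")[80:290,190:470];cv2.imwrite("pics/topc.png",cv2.resize(a,None,fx=2.85,fy=2.85,interpolation=cv2.INTER_CUBIC))
```

```text
(no output)
```

View pics/topc.png

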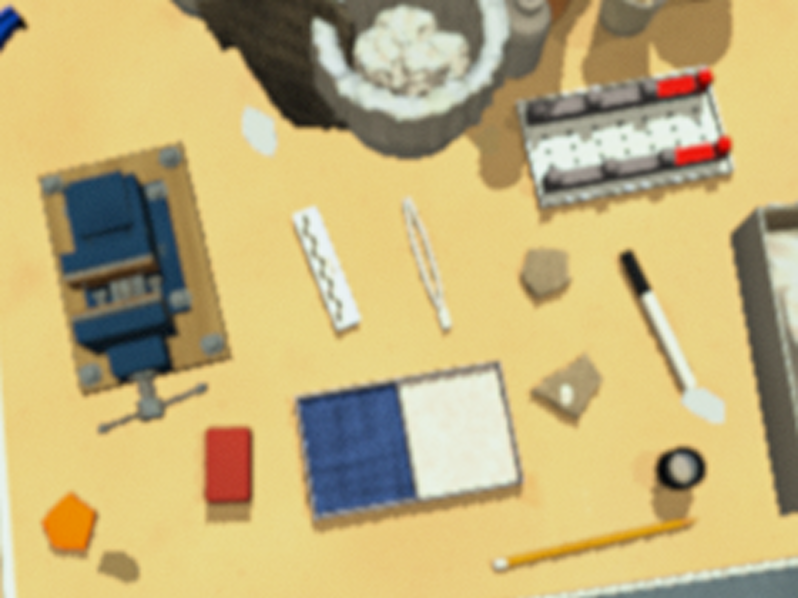

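View pics/scene0.png

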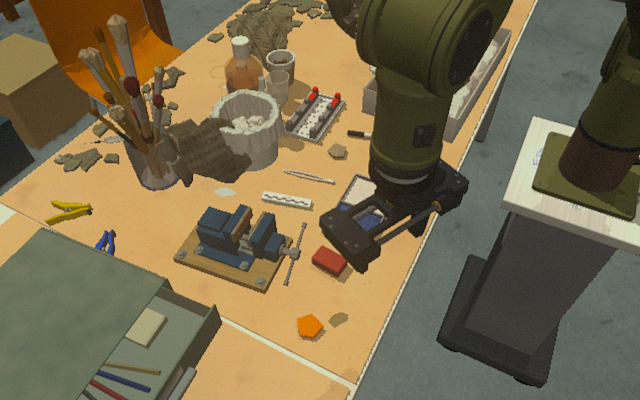

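The top view shows everything. The rack's red end is on the right, toward -y. The tray's white bay is on the right and its blue bay on the left. The sherd with the patch is at about crop pixel (567,392), the blank one at (545,273), and the orange decoy at (70,522). The marker's end lies near a pale scrap at (703,405). Next I'll localise them all.

```bash
cat > h.py <<'E'
from plant import r
import numpy as np, cv2
def rays(cam,uv,ci=None):
    ci=ci or r.camera_info(cam); K=np.array(ci['mtx']);R=np.array(ci['R']);t=np.array(ci['t'])
    uv=np.atleast_2d(np.asarray(uv,float)); p=(uv-K[:2,2])/[K[0,0],K[1,1]]
    if cam=='wrist':
        th=np.linalg.norm(p,axis=1,keepdims=True); d=np.hstack([p/np.maximum(th,1e-9)*np.sin(th),np.cos(th)])
    else: d=np.hstack([p,np.ones((len(p),1))])
    return -R.T@t, d@R/np.linalg.norm(d,axis=1,keepdims=True)
def onplane(cam,uv,z,ci=None):
    c,d=rays(cam,uv,ci); return (c+d*((z-c[2])/d[:,2:]))[:,:2]
def rect(cam,mask,z,ci=None):
    v,u=np.nonzero(mask); P=onplane(cam,np.c_[u,v],z,ci)
    (c,(a,b),_)=cv2.minAreaRect((P*1000).astype(np.float32))
    box=cv2.boxPoints(cv2.minAreaRect((P*1000).astype(np.float32))); e=[box[1]-box[0],box[2]-box[1]]
    e=max(e,key=np.linalg.norm); ang=np.degrees(np.arctan2(e[1],e[0]))%180
    return np.round(c,1),np.round(sorted([a,b]),1),round(float(ang),1),np.round(P.mean(0)*1000,1)
H=dict(rack=.03,finds_tray=.014,tweezers=.006,scale_bar=.009,marker=.009,numbered_sherd=.012,blank_sherd=.012,loupe=.034,wax_block=.022)
def tool():
    s=r.get_state(); x,y,z,w=s['eef_rot']; return np.array(s['tool_pos']),np.degrees(np.arctan2(1-2*(x*x+z*z),2*(x*y-z*w))),s
def look(cam,names,name=None):
    ci=r.camera_info(cam); im=r.snapshot(cam)
    if name: cv2.imwrite(f"pics/{name}.png",im[:,:,::-1])
    for q in names:
        for d in r.masks_of(cam,q)[:3]:
            if d['region'].sum()>5: print(q,round(d['p'],2),list(map(int,d['bbox'])),*rect(cam,d['region'],H[q],ci))
E
python3 - <<'E'
from h import *
look('top',H); print(tool()[:2]); 
for c in('top','wrist'):print(c,rays(c,[[320,200]]))
E
```

```text
rack 0.8 [367, 105, 446, 155] [638.8 106.4] [104.2 174. ] 93.8 [637.8 107.8]
rack 0.7 [374, 167, 388, 185] [529.7 195.4] [37.1 38.6] 81.5 [530.5 195.1]
finds_tray 0.98 [292, 203, 376, 259] [410.  330.5] [107.9 177.2] 90.4 [409.4 330.3]
tweezers 0.47 [331, 153, 348, 192] [558.3 288.3] [ 11.8 112.3] 7.3 [546.4 288.2]
scale_bar 0.72 [289, 152, 317, 194] [566.6 380.4] [ 28.4 112.7] 12.1 [569.2 379.1]
marker 0.71 [408, 167, 434, 217] [480.  105.8] [ 14.3 127.6] 14.8 [476.9 104.1]
numbered_sherd 0.58 [375, 205, 402, 226] [434.6 187.5] [38.2 55.3] 125.7 [434.9 188.2]
blank_sherd 0.71 [206, 254, 225, 270] [384.1 612.6] [37.6 41.1] 171.6 [382.4 612.4]
blank_sherd 0.52 [373, 167, 390, 185] [533.  192.1] [39.3 40.4] 171.5 [534.7 192. ]
loupe 0.67 [417, 235, 438, 255] [351.5 119.7] [34.3 39.8] 124.7 [351.6 119.6]
(array([0.27732969, 0.56012039, 0.2387426 ]), np.float64(63.65902416628236))
top (array([0.31917443, 0.36083344, 0.8682219 ]), array([[ 0.19919988, -0.01450239, -0.97985156]]))
wrist (array([0.2142115 , 0.59148284, 0.38492641]), array([[ 0.24731994, -0.12477682, -0.96086606]]))
```

```bash
python3 -m jog '[{"dx":0.06,"dy":-0.12,"dz":0.02,"wz":0.0527},{"dx":0.06,"dy":-0.12,"dz":0.02,"wz":0.0527},{"dx":0.06,"dy":-0.12,"wz":0.0527},{"dx":0.06,"dy":-0.12,"wz":0.0527},{"dx":0.06,"dy":-0.12,"wz":0.0527}]'
python3 -m jog '[{"dx":0.06,"dy":-0.12,"wz":0.0527},{"dx":0.06,"dy":-0.12},{"dx":0.06,"dy":-0.12},{"dx":0.06,"dy":-0.12},{"dx":0.0,"dy":0}]'
python3 - <<'E'
from h import *
r.get_state();print(tool()[:2]);look('wrist',H,'w1')
E
python3 -m jog '[{"dx":0.06,"dy":-0.12},{"dx":0.06,"dy":-0.12},{"dx":0.06,"dy":-0.12},{"dx":0.06,"dy":-0.12},{"dx":0.0,"dy":0}]'
python3 - <<'E'
from h import *
print(tool()[:2]);look('wrist',H,'w2')
E
```

```text
(array([0.27732969, 0.56012039, 0.2387426 ]), np.float64(63.65902416628236))
finds_tray 0.58 [192, 263, 288, 348] [405.  333.6] [112.1 184.3] 90.4 [419.9 342.9]
blank_sherd 0.96 [381, 204, 408, 238] [377.  616.1] [42.8 44.3] 48.2 [377.8 616. ]
wax_block 0.8 [291, 254, 328, 285] [394.2 484.8] [40.7 50.3] 174.6 [391.8 486.2]
(array([0.27735325, 0.56010868, 0.23873373]), np.float64(63.66001875847793))
finds_tray 0.71 [192, 265, 285, 346] [406.9 334.1] [106.9 184.1] 93.1 [419.8 341.6]
blank_sherd 0.9 [382, 206, 407, 240] [379.6 616.2] [41.4 43.3] 153.4 [378.  615.5]
loupe 0.33 [192, 266, 287, 345] [395.5 348.6] [102.4 171.9] 91.9 [408.5 355.8]
wax_block 0.82 [292, 254, 330, 285] [393.8 484.8] [40.5 50.6] 172.3 [391.8 486.7]invalid input
invalid input
invalid input
```

```bash
python3 -m jog '[{"wx":0,"wy":0,"wz":0.05,"dx":0.06,"dy":-0.12,"dz":0.02,"hand":0},{"wx":0,"wy":0,"wz":0.05,"dx":0.06,"dy":-0.12,"dz":0.02,"hand":0},{"wx":0,"wy":0,"wz":0.05,"dx":0.06,"dy":-0.12,"dz":0,"hand":0},{"wx":0,"wy":0,"wz":0.05,"dx":0.06,"dy":-0.12,"dz":0,"hand":0},{"wx":0,"wy":0,"wz":0.05,"dx":0.06,"dy":-0.12,"dz":0,"hand":0}]'; python3 -m jog '[{"dx":0.06,"dy":-0.12,"wz":0.05,"hand":0}]'; python3 -m jog '[{"wx":0,"wy":0,"wz":0.05,"dx":0.06,"dy":-0.12,"dz":0,"hand":0}]' 20
```

```text
clock: 2.92
tool_pos: [0.3529, 0.4088, 0.249]
eef_rot: [-0.023, 1.0, 0.0, 0.0]
contact_force: [1.5, 0.1, 0.2]
opening: 0.999
finger_force: 0.0
clock: 3.0
tool_pos: [0.3679, 0.3787, 0.2489]
eef_rot: [-0.073, 0.997, 0.0, 0.0]
contact_force: [-0.1, -0.5, 0.8]
opening: 1.004
finger_force: 0.0invalid input
```

```bash
python3 -m jog '[{"wx":0,"wy":0,"wz":0,"dx":0.06,"dy":-0.12,"dz":0,"hand":0},{"wx":0,"wy":0,"wz":0,"dx":0,"dy":0,"dz":0,"hand":0}]' >/dev/null
python3 - <<'E'
from h import *
print(tool()[:2]);look('wrist',H,'w1')
E
python3 -m jog '[{"wx":0,"wy":0,"wz":0,"dx":0.07,"dy":-0.12,"dz":0,"hand":0},{"wx":0,"wy":0,"wz":0,"dx":0.07,"dy":-0.12,"dz":0,"hand":0},{"wx":0,"wy":0,"wz":0,"dx":0.07,"dy":-0.12,"dz":0,"hand":0},{"wx":0,"wy":0,"wz":0,"dx":0.07,"dy":-0.12,"dz":0,"hand":0},{"wx":0,"wy":0,"wz":0,"dx":0,"dy":0,"dz":0,"hand":0}]'
python3 - <<'E'
from h import *
print(tool()[:2]);look('wrist',H,'w2')
E
```

```text
(array([0.38656029, 0.34198078, 0.2482405 ]), np.float64(97.43557457787752))
rack 0.51 [194, 311, 212, 339] [655.8 189. ] [26.2 59.9] 154.0 [654.7 186.7]
finds_tray 0.63 [243, 139, 384, 232] [407.7 331.2] [107.4 178.8] 91.6 [405.5 331.4]
finds_tray 0.6 [142, 112, 170, 141] [351.7 111.5] [34.3 49.3] 93.5 [351.3 112. ]
tweezers 0.49 [265, 243, 280, 287] [531.8 290.4] [15.1 72.7] 4.9 [532.5 289.1]
scale_bar 0.21 [189, 169, 227, 200] [436.5 189.8] [44.2 52.2] 139.1 [431.  190.8]
marker 0.81 [140, 166, 169, 255] [478.2 107. ] [ 15.9 130.9] 14.4 [477.1 106.6]
numbered_sherd 0.94 [189, 170, 228, 205] [434.3 189.7] [40.7 51.8] 135.4 [430.  190.9]
blank_sherd 0.68 [494, 177, 519, 207] [378.3 611.9] [44.2 47.1] 43.2 [379.7 611.9]
wax_block 0.77 [403, 172, 446, 225] [406.8 476.9] [44. 64.] 173.6 [406.2 476.7]
clock: 4.08
tool_pos: [0.4561, 0.2223, 0.2481]
eef_rot: [-0.065, 0.998, -0.003, 0.0]
contact_force: [-0.1, -0.5, -0.8]
opening: 0.995
finger_force: 0.0
(array([0.4561359 , 0.22229693, 0.24813337]), np.float64(97.40112873604954))
rack 0.59 [171, 244, 285, 320] [617.7 103.8] [102.6 170.8] 81.5 [601.9 131.9]
finds_tray 0.88 [339, 98, 476, 194] [408.5 330.9] [106.6 178.9] 91.7 [407.7 326. ]
finds_tray 0.21 [229, 60, 261, 91] [350.8 113.3] [34.2 42. ] 50.9 [350.7 113.1]
tweezers 0.59 [353, 205, 369, 286] [555.7 290.3] [ 14.4 117.8] 10.1 [560.4 291.3]
scale_bar 0.75 [410, 223, 429, 232] [517.9 365.8] [17.  23.6] 102.6 [518. 365.]
marker 0.71 [221, 124, 243, 222] [478.2 106.3] [ 12.9 129. ] 14.1 [478.6 106.1]
numbered_sherd 0.75 [277, 127, 324, 167] [438.  189.1] [45.5 52.7] 141.6 [432.3 189.3]
blank_sherd 0.98 [563, 146, 577, 174] [381.5 608.2] [44.  45.3] 9.8 [380.8 609.1]
blank_sherd 0.59 [275, 208, 306, 241] [531.3 193.4] [40.5 43. ] 175.7 [532.3 192.7]
wax_block 0.68 [490, 138, 523, 186] [407.1 473.5] [48.3 61.5] 173.8 [407.8 473.2]
```

View pics/w2.png

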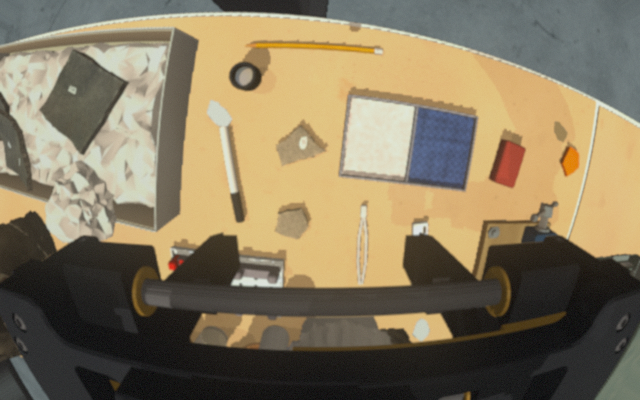

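The networks' wrist fixes agree with the top view at the stated heights. The fingers hide the rack, so I'll move above it for a better look, and triangulate heights too.

```bash
python3 -m jog '[{"wx":0,"wy":0,"wz":-0.03,"dx":0.14,"dy":-0.06,"dz":0.02,"hand":0},{"wx":0,"wy":0,"wz":-0.03,"dx":0.14,"dy":-0.06,"dz":0,"hand":0},{"wx":0,"wy":0,"wz":0,"dx":0.14,"dy":-0.06,"dz":0,"hand":0},{"wx":0,"wy":0,"wz":0,"dx":0.14,"dy":-0.06,"dz":0,"hand":0},{"wx":0,"wy":0,"wz":0,"dx":0.14,"dy":-0.06,"dz":0,"hand":0}]' >/dev/null
python3 -m jog '[{"wx":0,"wy":0,"wz":0,"dx":0.14,"dy":-0.06,"dz":0,"hand":0},{"wx":0,"wy":0,"wz":0,"dx":0,"dy":0,"dz":0,"hand":0}]'
python3 - <<'E'
from h import *
import pickle
look('wrist',('rack','tweezers','blank_sherd','scale_bar','marker'),'w3')
pickle.dump(r.camera_info('wrist'),open('w3.pkl','wb'))
E
```

```text
clock: 5.17
tool_pos: [0.6688, 0.134, 0.2526]
eef_rot: [-0.006, 1.0, -0.002, 0.003]
contact_force: [-0.4, -1.3, 0.8]
opening: 1.004
finger_force: 0.0
rack 0.92 [228, 108, 365, 190] [643.8 101.8] [ 96.5 167. ] 92.6 [642.5 104.1]
tweezers 0.74 [432, 42, 452, 135] [557.6 291.1] [ 13.3 119.9] 8.0 [554.6 290. ]
blank_sherd 0.67 [353, 46, 384, 77] [535.  191.5] [40.1 40.5] 0.7 [535.5 190.8]
blank_sherd 0.63 [596, 6, 607, 30] [381.8 607.8] [43.4 46. ] 130.2 [382.9 608.1]
scale_bar 0.9 [482, 65, 507, 138] [566.8 375.7] [ 28.5 109.1] 12.9 [566.5 376.1]
marker 0.81 [290, 1, 317, 69] [496.1 108.6] [15.4 96.2] 16.0 [499.3 110.4]
```

View pics/w3.png

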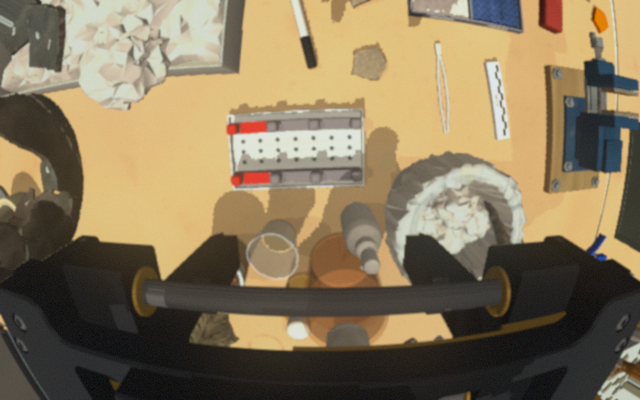

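This shows the rack fully at cols 228-365, rows 108-190, with red on the left (-y). I'll zoom in to fix its axes.

Run:
```python
import cv2
a=cv2.imread("pics/w3.png")[98:198,220:375];cv2.imwrite("pics/w3c.png",cv2.resize(a,None,fx=5,fy=5,interpolation=cv2.INTER_CUBIC))
```

```text
(no output)
```

View pics/w3c.png

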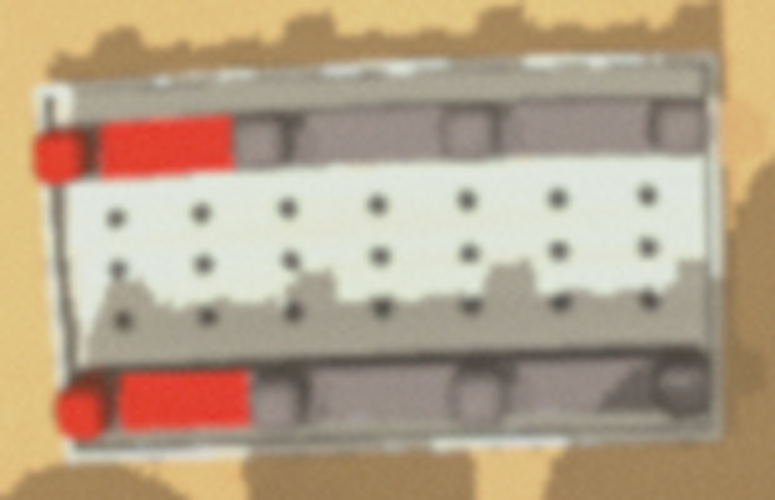

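Run:
```python
from h import *
import pickle
from scipy.optimize import least_squares
ci=pickle.load(open('w3.pkl','rb'))
px=np.array([(58,157),(262,138),(470,128),(680,124),(82,410),(276,402),(478,397),(683,387)])/5+[220,98]-.4
L=np.array([(x,y) for y in(.032,-.032) for x in(-.075,-.025,.025,.075)])
def f(p):
    c,s=np.cos(p[2]),np.sin(p[2]); W=L@np.array([[c,s],[-s,c]])+p[:2]
    return (onplane('wrist',px,p[3],ci)-W).ravel()*1000
o=least_squares(f,[.638,.107,1.6,.034]);print(o.x,np.degrees(o.x[2]),o.fun.round(1))
for z in(.03,.034):
    q=least_squares(lambda p:f([*p,z]),[.638,.107,1.6]);print(z,q.x,q.cost)
dots=np.array([(116,218),(648,195),(123,320),(648,300)])/5+[220,98]-.4
print(onplane('wrist',dots,.003,ci))
# triangulate centroid heights: top vs this wrist view
from numpy.linalg import lstsq
r.snapshot('top');r.snapshot('wrist');w=r.camera_info('wrist')
for n in('tweezers','blank_sherd','scale_bar','rack'):
    A=[]
    for cam in('top','wrist'):
        for d in r.masks_of(cam,n):
            v,u=np.nonzero(d['region']); uv=[u.mean(),v.mean()]; P=onplane(cam,uv,H[n])[0]
            if n!='blank_sherd' or P[1]<.4: A.append(rays(cam,uv));break
    if len(A)<2: print(n,'miss');continue
    M=np.vstack([np.eye(3)-np.outer(d[0],d[0]) for c,d in A]);b=np.hstack([(np.eye(3)-np.outer(d[0],d[0]))@c for c,d in A])
    print(n,lstsq(M,b,rcond=None)[0].round(4))
```

```text
[0.63665368 0.10919179 1.62901446 0.03095549] 93.33565316329931 [ 0.5 -0.3 -0.6  0.5 -0.5  0.2 -0.1 -0.  -0.1  0.4  0.1 -0.   0.8 -0.4
 -0.1 -0.3]
0.03 [0.63677262 0.10911142 1.62901446] 1.2838414970822074
0.034 [0.63627469 0.1094479  1.62901446] 2.3006381072933992
[[0.62737239 0.0396017 ]
 [0.61962944 0.17778802]
 [0.65450237 0.04095589]
 [0.64695982 0.17883126]]
tweezers [ 0.556   0.2907 -0.0011]
blank_sherd [0.5353 0.1912 0.0073]
scale_bar [0.566  0.3773 0.0034]
rack [0.6451 0.1012 0.0113]
```

```bash
python3 - <<'E'
from h import *
import pickle
ci=pickle.load(open('w3.pkl','rb'))
for n,uv,z in [('bucket rim left',(387,215),.126),('bucket rim top',(455,153),.126),('bucket rim lefttop',(405,175),.126),('spray base near',(347,207),.05),('spray base near0',(343,207),.0),('spray tip',(372,268),.144),('glass rim near',(272,234),.06),('glass base',(272,225),.0),('big bottle near',(345,238),.1),('box corner',(240,70),.14)]:
    print(n,onplane('wrist',uv,z,ci)[0].round(3))
E
python3 -m jog '[{"wx":0,"wy":0,"wz":0.035,"dx":-0.09,"dy":0.125,"dz":-0.02,"hand":0.5},{"wx":0,"wy":0,"wz":0.035,"dx":-0.09,"dy":0.125,"dz":-0.02,"hand":0.5},{"wx":0,"wy":0,"wz":0,"dx":-0.09,"dy":0.125,"dz":-0.02,"hand":0.5},{"wx":0,"wy":0,"wz":0,"dx":-0.09,"dy":0.125,"dz":-0.1,"hand":0.5},{"wx":0,"wy":0,"wz":0,"dx":-0.09,"dy":0.125,"dz":-0.1,"hand":0.5}]' 8
python3 -c "
from h import *
print(tool()[:2])"
```

```text
bucket rim left [0.683 0.206]
bucket rim top [0.62  0.269]
bucket rim lefttop [0.644 0.22 ]
spray base near [0.699 0.174]
spray base near0 [0.715 0.174]
spray tip [0.73  0.192]
glass rim near [0.732 0.086]
glass base [0.744 0.076]
big bottle near [0.718 0.169]
box corner [0.553 0.072]
clock: 6.38
tool_pos: [0.5537, 0.2925, 0.1941]
eef_rot: [-0.08, 0.997, 0.001, 0.001]
contact_force: [-0.1, 0.4, -0.5]
opening: 0.646
finger_force: 0.0
(array([0.55366092, 0.29252296, 0.19405098]), np.float64(99.1642297255806))
```

The bucket and the paper box matter for the gripper body, which reaches ±94 mm. I'll measure their edges before acting near the marker and slot 3.

Run:
```python
from h import *
import pickle
ci=pickle.load(open('w3.pkl','rb'))
a=cv2.imread("pics/top0.png")[60:280,290:510];cv2.imwrite("pics/topr.png",cv2.resize(a,None,fx=2.7,fy=2.7,interpolation=cv2.INTER_CUBIC))
```

```text
(no output)
```

View pics/topr.png

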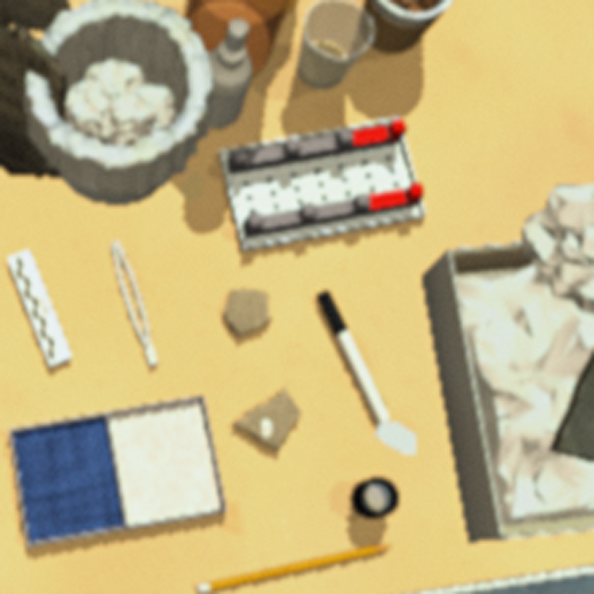

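The box's left wall runs from base (428,280) to (470,540), with its rim corner at (448,252). The bucket rim spans cols 25-212 and rows 0-168.

Run:
```python
from h import *
f=lambda u,v,z:onplane('top',np.array([u,v])/2.7+[290,60],z)[0].round(3)
for n,a in dict(boxbase1=(428,280,0),boxbase2=(470,540,0),rim1=(448,252,.08),rim1h=(448,252,.14),rim2=(498,535,.08),rim2h=(498,535,.14),bR=(212,80,.126),bB=(118,168,.126),bBR=(190,135,.126),bBL=(45,130,.126),bbase=(110,200,0),loupe=(370,512,.0)).items(): print(n,f(*a))
```

```text
boxbase1 [0.54  0.019]
boxbase2 [0.304 0.034]
rim1 [0.541 0.028]
rim1h [0.524 0.054]
rim2 [0.306 0.041]
rim2h [0.307 0.066]
bR [0.702 0.207]
bB [0.637 0.295]
bBR [0.657 0.233]
bBL [0.679 0.349]
bbase [0.66  0.297]
loupe [0.34  0.115]
```

The box wall is only about 70 mm high, at y ≈ 0.02-0.03. The bucket's near rim is at x ≈ 0.63. The tweezers and scale bar can go straight down. The marker needs a small sideways relocation first, then an end grip. I'll grasp the tweezers now.

```bash
python3 -m jog '[{"wx":0,"wy":0,"wz":0,"dx":0.013,"dy":-0.008,"dz":-0.15,"hand":0.5},{"wx":0,"wy":0,"wz":0,"dx":0,"dy":0,"dz":-0.15,"hand":0.5},{"wx":0,"wy":0,"wz":0,"dx":0,"dy":0,"dz":-0.15,"hand":0.5},{"wx":0,"wy":0,"wz":0,"dx":0,"dy":0,"dz":-0.15,"hand":0.5},{"wx":0,"wy":0,"wz":0,"dx":0,"dy":0,"dz":-0.14,"hand":0.5}]'
python3 -m jog '[{"wx":0,"wy":0,"wz":0,"dx":0,"dy":0,"dz":-0.012,"hand":0.5},{"wx":0,"wy":0,"wz":0,"dx":0,"dy":0,"dz":-0.012,"hand":0.5},{"wx":0,"wy":0,"wz":0,"dx":0,"dy":0,"dz":0,"hand":0.5}]'
```

```text
clock: 6.8
tool_pos: [0.5571, 0.2885, 0.0065]
eef_rot: [-0.08, 0.997, 0.0, -0.0]
contact_force: [-0.6, 0.1, 0.3]
opening: 0.5
finger_force: 0.0
clock: 7.05
tool_pos: [0.5571, 0.2886, 0.0021]
eef_rot: [-0.08, 0.997, -0.0, -0.0]
contact_force: [0.6, -0.4, -0.3]
opening: 0.501
finger_force: 0.0
```

```bash
Z='x'; python3 -m jog '[{"wx":0,"wy":0,"wz":0,"dx":0,"dy":0,"dz":0,"hand":1},{"wx":0,"wy":0,"wz":0,"dx":0,"dy":0,"dz":0,"hand":1},{"wx":0,"wy":0,"wz":0,"dx":0,"dy":0,"dz":0,"hand":1},{"wx":0,"wy":0,"wz":0,"dx":0,"dy":0,"dz":0,"hand":1},{"wx":0,"wy":0,"wz":0,"dx":0,"dy":0,"dz":0,"hand":1}]' 12
python3 -m jog '[{"wx":0,"wy":0,"wz":0,"dx":0,"dy":0,"dz":0,"hand":1},{"wx":0,"wy":0,"wz":0,"dx":0,"dy":0,"dz":0.03,"hand":1},{"wx":0,"wy":0,"wz":0,"dx":0,"dy":0,"dz":0.05,"hand":1},{"wx":0,"wy":0,"wz":0,"dx":0,"dy":0,"dz":0.1,"hand":1},{"wx":0,"wy":0,"wz":0,"dx":0,"dy":0,"dz":0.1,"hand":1}]' 12
```

```text
clock: 7.47
tool_pos: [0.5575, 0.2888, 0.003]
eef_rot: [-0.08, 0.997, 0.0, 0.0]
contact_force: [0.0, -0.3, 1.7]
opening: 0.155
finger_force: 12.0
clock: 7.88
tool_pos: [0.5567, 0.2883, 0.0734]
eef_rot: [-0.08, 0.997, -0.0, -0.001]
contact_force: [1.4, -0.0, 0.7]
opening: 0.156
finger_force: 12.0
```

```bash
python3 -m jog '[{"wx":0,"wy":0,"wz":-0.025,"dx":0,"dy":0,"dz":0.14,"hand":1},{"wx":0,"wy":0,"wz":-0.027,"dx":0,"dy":-0.15,"dz":0.05,"hand":1},{"wx":0,"wy":0,"wz":0,"dx":0,"dy":-0.15,"dz":0,"hand":1},{"wx":0,"wy":0,"wz":0,"dx":0,"dy":-0.15,"dz":0,"hand":1},{"wx":0,"wy":0,"wz":0,"dx":0.03,"dy":-0.15,"dz":0,"hand":1}]' 12
python3 -m jog '[{"wx":0,"wy":0,"wz":0,"dx":0.07,"dy":-0.13,"dz":0,"hand":1},{"wx":0,"wy":0,"wz":0,"dx":0.09,"dy":-0.1,"dz":0,"hand":1},{"wx":0,"wy":0,"wz":0,"dx":0.09,"dy":-0.087,"dz":0,"hand":1},{"wx":0,"wy":0,"wz":0,"dx":0.05,"dy":0,"dz":0,"hand":1},{"wx":0,"wy":0,"wz":0,"dx":0,"dy":0,"dz":0,"hand":1}]' 12
python3 -c "
from h import *
print(tool()[:2])
look('wrist',['tweezers','rack'],'w4')"
```

```text
clock: 8.3
tool_pos: [0.5636, 0.1374, 0.1216]
eef_rot: [-0.029, 1.0, -0.0, 0.0]
contact_force: [0.1, -1.0, 0.1]
opening: 0.156
finger_force: 12.0
clock: 8.72
tool_pos: [0.6429, 0.0562, 0.121]
eef_rot: [-0.025, 1.0, -0.0, 0.002]
contact_force: [0.4, 0.4, -0.3]
opening: 0.152
finger_force: 12.0
(array([0.64294638, 0.05624095, 0.12096262]), np.float64(92.90210685849827))
tweezers 0.97 [304, 136, 337, 345] [701.3  59.7] [ 26.3 221.2] 1.9 [674.2  58.6]
rack 0.61 [275, 140, 472, 250] [638.6  99.7] [ 92.2 165.9] 92.3 [634.   99.6]
```

View pics/w4.png

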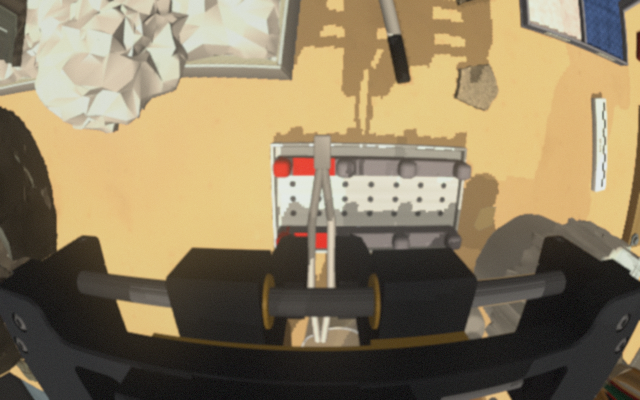

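The tweezers are held straight over the red slot, with the near end at pixel (322,136). I'll check how well the grip is centred lengthwise.

Run:
```python
from h import *
print(onplane('wrist',[[322,136],[322,345]],.124), onplane('wrist',[[322,136]],.118))
```

```text
[[0.57902438 0.05799062]
 [0.7007664  0.06521792]] [[0.57946476 0.05804863]]
```

Run:
```python
from h import *
P=onplane('wrist',[[282,168],[347,169],[407,171],[463,168],[286,240],[401,241],[453,240]],.033);print(P.round(4))
print(r.camera_info('wrist')['R'])
```

```text
[[0.6119 0.0296]
 [0.6098 0.0795]
 [0.6081 0.1272]
 [0.6017 0.1761]
 [0.6716 0.0342]
 [0.6677 0.1303]
 [0.6656 0.1787]]
[[-0.05792247  0.99831943  0.00181868]
 [ 0.96051288  0.05523215  0.27269839]
 [ 0.27213966  0.01754223 -0.96209785]]
```

Run:
```python
from h import *
p,y,s=tool(); ci=r.camera_info('wrist'); K=np.array(ci['mtx']);R=np.array(ci['R']);t=np.array(ci['t'])
print(K, -R.T@t, p)
for X in (p,p+[-.064,-.0037,0],p+[0,0,.08]):
    c=R@X+t; th=np.arctan2(np.hypot(*c[:2]),c[2]); print((K[0,0]*th*c[:2]/np.hypot(*c[:2])+K[:2,2]).round(1))
```

```text
[[309.70691629   0.         320.88591616]
 [  0.         309.70691629 198.71461952]
 [  0.           0.           1.        ]] [0.56855556 0.05661154 0.26663265] [0.63876472 0.06064492 0.12042175]
[320.3 252. ]
[320.3 126.3]
[320.3 365.7]
```

The arm was still settling when I took earlier pictures, so I'll repeat the rack measurement at rest.

```bash
python3 -m jog '[{"wx":0,"wy":0,"wz":0,"dx":0,"dy":0,"dz":0,"hand":1},{"wx":0,"wy":0,"wz":0,"dx":0,"dy":0,"dz":0,"hand":1},{"wx":0,"wy":0,"wz":0,"dx":0,"dy":0,"dz":0,"hand":1}]' 12 | head -2
python3 - <<'E'
from h import *
for i in range(3):
    print(tool()[0].round(4)); look('wrist',['tweezers','rack'],'w5')
a=cv2.imread("pics/w5.png")[125:260,260:480];cv2.imwrite("pics/w5c.png",cv2.resize(a,None,fx=3.6,fy=3.6,interpolation=cv2.INTER_CUBIC))
E
```

```text
clock: 9.12
tool_pos: [0.639, 0.0602, 0.12]
[0.639  0.0602 0.12  ]
tweezers 0.79 [306, 136, 340, 344] [695.6  64. ] [ 26.2 217.4] 2.3 [668.4  62.6]
rack 0.63 [633, 31, 636, 68] [426.3 424.2] [10.8 49.7] 174.7 [429.3 424.7]
rack 0.61 [265, 144, 469, 257] [638.6  99.7] [ 93.8 166. ] 92.5 [631.6  98.9]
[0.6395 0.0596 0.1199]
tweezers 0.56 [304, 135, 339, 342] [695.3  63.4] [ 26.2 218.9] 2.3 [668.7  62. ]
rack 0.79 [268, 145, 468, 254] [638.7  99.6] [ 92.2 166.3] 92.6 [631.7  98.8]
[0.6397 0.0594 0.1199]
tweezers 0.95 [307, 135, 339, 344] [696.2  63.2] [ 26.2 217.3] 2.1 [669.3  61.9]
rack 0.75 [271, 146, 472, 256] [638.5  99.7] [ 92.9 167.2] 92.6 [632.2  98.5]
```

View pics/w5c.png

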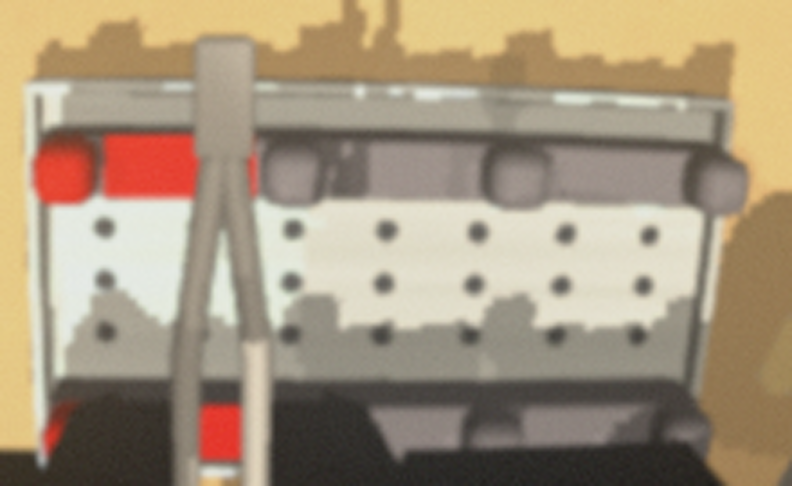

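Run:
```python
from h import *
from scipy.optimize import least_squares
px=np.array([(65,168),(293,168),(517,175),(717,180),(492,428),(682,428)])/3.6+[260,125]-.4
L=np.array([(-.075,.032),(-.025,.032),(.025,.032),(.075,.032),(.025,-.032),(.075,-.032)])
def f(p,z):
    c,s=np.cos(p[2]),np.sin(p[2]); W=L@np.array([[c,s],[-s,c]])+p[:2]
    return (onplane('wrist',px,z)-W).ravel()*1000
print(tool()[:2])
for z in(.03,.034):
    q=least_squares(f,[.638,.107,1.6],args=(z,));print(z,q.x,np.degrees(q.x[2]),q.fun.round(1))
print(onplane('wrist',np.array([[225,40],[225,140]])/3.6+[260,125],.122))
# pan edges on floor
print(onplane('wrist',np.array([[30,85],[732,103]])/3.6+[260,125],.006))
```

```text
(array([0.63972771, 0.05927522, 0.11982249]), np.float64(93.21828210923474))
0.03 [0.64375735 0.09985678 1.61880512] 92.75070113513148 [ 0.7  1.2  0.4  0.5  1.1  0.3  0.9 -0.4 -2.2 -0.6 -0.9 -1. ]
0.034 [0.64269193 0.09883265 1.61880509] 92.75069962744591 [ 0.9  2.8  0.7  1.2  1.4  0.2  1.3 -1.4 -2.9 -0.8 -1.6 -2. ]
[[0.58015212 0.05702995]
 [0.59324375 0.05777978]]
[[0.60153024 0.01287617]
 [0.59348241 0.18654486]]
```

Settled measurement: rack at (0.643, 0.100), yaw 92.8°, so slot 1 is at (0.6455, 0.050). Lowering the tweezers into it.

```bash
python3 -m jog '[{"wx":0,"wy":0,"wz":-0.004,"dx":0.02,"dy":-0.037,"dz":0,"hand":1},{"wx":0,"wy":0,"wz":0,"dx":0,"dy":0,"dz":-0.12,"hand":1},{"wx":0,"wy":0,"wz":0,"dx":0,"dy":0,"dz":-0.12,"hand":1},{"wx":0,"wy":0,"wz":0,"dx":0,"dy":0,"dz":-0.1,"hand":1},{"wx":0,"wy":0,"wz":0,"dx":0,"dy":0,"dz":0,"hand":1}]' 12
python3 -m jog '[{"wx":0,"wy":0,"wz":0,"dx":0,"dy":0,"dz":-0.02,"hand":1},{"wx":0,"wy":0,"wz":0,"dx":0,"dy":0,"dz":-0.012,"hand":1},{"wx":0,"wy":0,"wz":0,"dx":0,"dy":0,"dz":0,"hand":1},{"wx":0,"wy":0,"wz":0,"dx":0,"dy":0,"dz":0,"hand":1}]' 12
```

```text
clock: 9.98
tool_pos: [0.6415, 0.0482, 0.03]
eef_rot: [-0.024, 1.0, -0.001, -0.004]
contact_force: [-0.5, -0.0, -0.1]
opening: 0.151
finger_force: 12.0
clock: 10.32
tool_pos: [0.6458, 0.0502, 0.0283]
eef_rot: [-0.024, 1.0, 0.0, 0.001]
contact_force: [-0.2, 1.1, 0.6]
opening: 0.152
finger_force: 12.0
```

```bash
python3 -m jog '[{"wx":0,"wy":0,"wz":0,"dx":0,"dy":0,"dz":-0.006,"hand":1},{"wx":0,"wy":0,"wz":0,"dx":0,"dy":0,"dz":-0.004,"hand":1},{"wx":0,"wy":0,"wz":0,"dx":0,"dy":0,"dz":0,"hand":1}]' 12
python3 -m jog '[{"wx":0,"wy":0,"wz":0,"dx":0,"dy":0,"dz":0,"hand":0.6},{"wx":0,"wy":0,"wz":0,"dx":0,"dy":0,"dz":0,"hand":0.6},{"wx":0,"wy":0,"wz":0,"dx":0,"dy":0,"dz":0,"hand":0.6},{"wx":0,"wy":0,"wz":0,"dx":0,"dy":0,"dz":0.06,"hand":0.6},{"wx":0,"wy":0,"wz":0,"dx":0,"dy":0,"dz":0.14,"hand":0.6}]' 12
python3 -m jog '[{"wx":0,"wy":0,"wz":0,"dx":0,"dy":0,"dz":0.14,"hand":0.5},{"wx":0,"wy":0,"wz":0,"dx":0,"dy":0,"dz":0.14,"hand":0.5},{"wx":0,"wy":0,"wz":0,"dx":0,"dy":0,"dz":0.1,"hand":0.5},{"wx":0,"wy":0,"wz":0,"dx":0,"dy":0,"dz":0,"hand":0.5},{"wx":0,"wy":0,"wz":0,"dx":0,"dy":0,"dz":0,"hand":0.5}]' 12
python3 - <<'E'
from h import *
H['tweezers']=.028
print(tool()[:2]);look('wrist',['tweezers'],'w6'); H['tweezers']=.028;look('top',['tweezers','scale_bar','blank_sherd','numbered_sherd','marker'])
E
```

```text
clock: 10.57
tool_pos: [0.645, 0.05, 0.0248]
eef_rot: [-0.024, 1.0, 0.0, 0.0]
contact_force: [0.2, 0.2, 0.3]
opening: 0.151
finger_force: 12.0
clock: 10.98
tool_pos: [0.6414, 0.0495, 0.0716]
eef_rot: [-0.024, 1.0, -0.001, -0.004]
contact_force: [0.9, -0.7, -0.8]
opening: 0.399
finger_force: 0.0
clock: 11.4
tool_pos: [0.6459, 0.0503, 0.1721]
eef_rot: [-0.024, 1.0, 0.0, 0.002]
contact_force: [-0.1, -0.6, -1.0]
opening: 0.501
finger_force: 0.0
(array([0.64585814, 0.0502793 , 0.17213286]), np.float64(92.7520744256298))
tweezers 0.68 [314, 124, 331, 245] [645.7  50.3] [ 14.8 120.3] 3.1 [645.   50.7]
tweezers 0.53 [422, 103, 437, 145] [642.3  51. ] [ 10.2 113.1] 2.6 [629.2  50.4]
scale_bar 0.91 [291, 151, 315, 192] [566.3 376.8] [ 24.9 109.4] 12.2 [565.  376.9]
blank_sherd 0.66 [374, 167, 389, 187] [534.5 193.1] [41.7 42.9] 171.5 [535.4 192.3]
blank_sherd 0.65 [206, 253, 222, 270] [381.8 612.9] [40. 41.] 136.3 [382.8 612.8]
numbered_sherd 0.58 [374, 205, 403, 225] [436.7 187.5] [42.1 53.7] 132.5 [434.1 187.5]
marker 0.81 [408, 169, 432, 218] [479.5 105.8] [ 15.3 126.6] 13.4 [480.5 105.5]
```

View pics/w6.png

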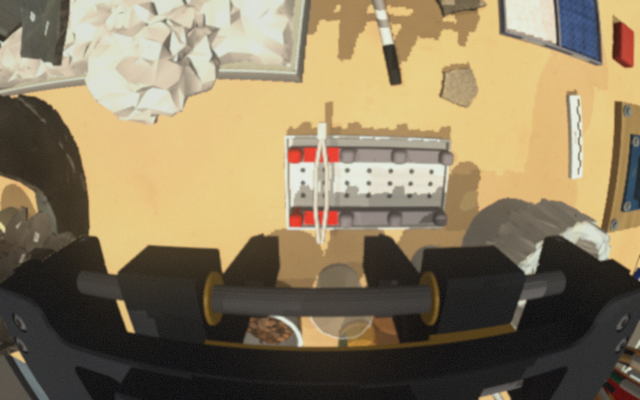

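Tweezers are seated in slot 1 at (0.6457, 0.0503), angle 3°. Before grasping the scale bar I'll check its clearance to the vise.

Run:
```python
from h import *
print(onplane('wrist',[[617,110],[608,215]],.02), onplane('wrist',[[629,135],[629,190]],.08))
f=lambda u,v,z:onplane('top',np.array([u,v])/2.85+[190,80],z)[0].round(3)
for a in [(183,143,.02),(230,355,.02),(190,310,.05),(165,190,.08),(130,180,.08),(205,388,.05)]: print(a,f(*a))
```

```text
[[0.51193643 0.44913595]
 [0.66170052 0.46992956]] [[0.54750603 0.39934306]
 [0.61150337 0.42092912]]
(183, 143, 0.02) [0.691 0.485]
(230, 355, 0.02) [0.498 0.466]
(190, 310, 0.05) [0.533 0.49 ]
(165, 190, 0.08) [0.627 0.494]
(130, 180, 0.08) [0.639 0.521]
(205, 388, 0.05) [0.468 0.485]
```

```bash
python3 -m jog '[{"wx":0,"wy":0,"wz":0.017,"dx":-0.06,"dy":0.135,"dz":0,"hand":0.5},{"wx":0,"wy":0,"wz":0.017,"dx":-0.06,"dy":0.135,"dz":0,"hand":0.5},{"wx":0,"wy":0,"wz":0.017,"dx":-0.06,"dy":0.135,"dz":0,"hand":0.5},{"wx":0,"wy":0,"wz":0.017,"dx":-0.06,"dy":0.135,"dz":0,"hand":0.5},{"wx":0,"wy":0,"wz":0.017,"dx":-0.06,"dy":0.135,"dz":0,"hand":0.5}]' 20 | head -3
python3 -m jog '[{"wx":0,"wy":0,"wz":0,"dx":-0.057,"dy":0.15,"dz":0,"hand":0.5},{"wx":0,"wy":0,"wz":0,"dx":0,"dy":0.155,"dz":0,"hand":0.5},{"wx":0,"wy":0,"wz":0,"dx":0,"dy":0.156,"dz":0,"hand":0.5},{"wx":0,"wy":0,"wz":0,"dx":0,"dy":0.155,"dz":-0.05,"hand":0.5},{"wx":0,"wy":0,"wz":0,"dx":0,"dy":0,"dz":0,"hand":0.5}]' 20 | head -3
python3 -m jog '[{"wx":0,"wy":0,"wz":0,"dx":0,"dy":0,"dz":0,"hand":0.5},{"wx":0,"wy":0,"wz":0,"dx":0,"dy":0,"dz":0,"hand":0.5},{"wx":0,"wy":0,"wz":0,"dx":0,"dy":0,"dz":0,"hand":0.5}]' 20
python3 -c "
from h import *
print(tool()[:2]); look('wrist',['scale_bar','blank_sherd','numbered_sherd','finds_tray','marker','wax_block'],'w7');print(tool()[:2])"
```

```text
clock: 12.22
tool_pos: [0.5688, 0.2202, 0.169]
eef_rot: [-0.11, 0.994, -0.0, -0.0]
clock: 12.63
tool_pos: [0.5508, 0.3838, 0.1553]
eef_rot: [-0.114, 0.993, 0.004, -0.001]
clock: 12.88
tool_pos: [0.5563, 0.3706, 0.1566]
eef_rot: [-0.108, 0.994, -0.001, -0.0]
contact_force: [0.4, -0.4, 0.2]
opening: 0.499
finger_force: 0.0
(array([0.55626457, 0.37064667, 0.15661269]), np.float64(102.38076235494405))
scale_bar 0.84 [315, 141, 339, 248] [564.7 378.4] [ 22.7 111.2] 13.1 [561.8 377.7]
blank_sherd 0.97 [140, 108, 177, 154] [532.5 195.6] [42.6 44.9] 86.6 [533.3 195. ]
blank_sherd 0.92 [545, 68, 568, 108] [381.4 609.7] [42.3 43.5] 133.1 [382.7 610. ]
numbered_sherd 0.57 [151, 11, 203, 58] [429.8 191.6] [41.8 59.5] 116.4 [434.  191.4]
finds_tray 0.71 [215, 0, 411, 100] [410.  330.9] [104.8 177.2] 91.5 [419.9 338. ]
marker 0.69 [98, 19, 111, 131] [477.5 107.1] [ 17.9 131.5] 14.4 [481.7 107.9]
wax_block 0.66 [435, 32, 486, 104] [410.4 476.7] [44.1 65.4] 172.4 [411.3 476.4]
(array([0.55578632, 0.37234272, 0.15708917]), np.float64(102.45742285456016))
```

```bash
python3 -m jog '[{"wx":0,"wy":0,"wz":0.003,"dx":0,"dy":0.01,"dz":-0.145,"hand":0.5},{"wx":0,"wy":0,"wz":0,"dx":0,"dy":0,"dz":-0.145,"hand":0.5},{"wx":0,"wy":0,"wz":0,"dx":0,"dy":0,"dz":-0.145,"hand":0.5},{"wx":0,"wy":0,"wz":0,"dx":0,"dy":0,"dz":-0.13,"hand":0.5},{"wx":0,"wy":0,"wz":0,"dx":0,"dy":0,"dz":-0.03,"hand":0.5}]' 20
python3 -m jog '[{"wx":0,"wy":0,"wz":0,"dx":0,"dy":0,"dz":-0.01,"hand":0.5},{"wx":0,"wy":0,"wz":0,"dx":0,"dy":0,"dz":0,"hand":1},{"wx":0,"wy":0,"wz":0,"dx":0,"dy":0,"dz":0,"hand":1},{"wx":0,"wy":0,"wz":0,"dx":0,"dy":0,"dz":0,"hand":1},{"wx":0,"wy":0,"wz":0,"dx":0,"dy":0,"dz":0,"hand":1}]' 20
```

```text
clock: 13.65
tool_pos: [0.5525, 0.3726, 0.0028]
eef_rot: [-0.112, 0.994, -0.002, -0.004]
contact_force: [-1.1, -0.6, -0.5]
opening: 0.501
finger_force: 0.0
clock: 14.07
tool_pos: [0.5568, 0.3763, 0.0078]
eef_rot: [-0.112, 0.994, 0.001, 0.002]
contact_force: [0.6, -0.0, 4.2]
opening: 0.233
finger_force: 20.0
```

```bash
python3 -m jog '[{"wx":0,"wy":0,"wz":0,"dx":0,"dy":0,"dz":0.04,"hand":1},{"wx":0,"wy":0,"wz":0,"dx":0,"dy":0,"dz":0.12,"hand":1},{"wx":0,"wy":0,"wz":0,"dx":0,"dy":0,"dz":0.14,"hand":1},{"wx":0,"wy":0,"wz":-0.02,"dx":0,"dy":-0.08,"dz":0.12,"hand":1},{"wx":0,"wy":0,"wz":-0.02,"dx":0,"dy":-0.15,"dz":0.04,"hand":1}]' 20
python3 -m jog '[{"wx":0,"wy":0,"wz":-0.02,"dx":0,"dy":-0.16,"dz":0,"hand":1},{"wx":0,"wy":0,"wz":-0.0265,"dx":0,"dy":-0.16,"dz":0,"hand":1},{"wx":0,"wy":0,"wz":0,"dx":0,"dy":-0.16,"dz":0,"hand":1},{"wx":0,"wy":0,"wz":0,"dx":0.05,"dy":-0.15,"dz":0,"hand":1},{"wx":0,"wy":0,"wz":0,"dx":0.1,"dy":-0.12,"dz":0,"hand":1}]' 20
python3 -m jog '[{"wx":0,"wy":0,"wz":0,"dx":0.1,"dy":-0.1,"dz":0,"hand":1},{"wx":0,"wy":0,"wz":0,"dx":0.055,"dy":-0.025,"dz":0,"hand":1},{"wx":0,"wy":0,"wz":0,"dx":0,"dy":0,"dz":0,"hand":1},{"wx":0,"wy":0,"wz":0,"dx":0,"dy":0,"dz":0,"hand":1},{"wx":0,"wy":0,"wz":0,"dx":0,"dy":0,"dz":0,"hand":1}]' 20
python3 -c "
from h import *
print(tool()[:2]); ci=r.camera_info('wrist');H['scale_bar']=tool()[0][2]+.003; look('wrist',['scale_bar','tweezers'],'w8');print(tool()[:2])"
```

```text
clock: 14.48
tool_pos: [0.5564, 0.3259, 0.1271]
eef_rot: [-0.074, 0.997, 0.006, 0.004]
contact_force: [1.3, 0.9, 0.6]
opening: 0.234
finger_force: 20.0
clock: 14.9
tool_pos: [0.5906, 0.1269, 0.122]
eef_rot: [-0.026, 1.0, -0.001, -0.001]
contact_force: [0.4, 0.8, -1.6]
opening: 0.236
finger_force: 20.0
clock: 15.32
tool_pos: [0.6307, 0.1008, 0.1213]
eef_rot: [-0.027, 1.0, 0.001, -0.0]
contact_force: [-0.3, 0.2, -0.2]
opening: 0.232
finger_force: 20.0
(array([0.63069396, 0.1007642 , 0.121289  ]), np.float64(93.04449577906553))
scale_bar 0.89 [295, 165, 344, 345] [637.5 101.2] [ 22.3 108.7] 3.0 [624.3 100.7]
tweezers 0.68 [250, 141, 271, 251] [636.4  47.3] [16.3 98.9] 0.5 [632.   46.3]
(array([0.63064924, 0.10084667, 0.12098181]), np.float64(93.09798806953373))
```

View pics/w8.png

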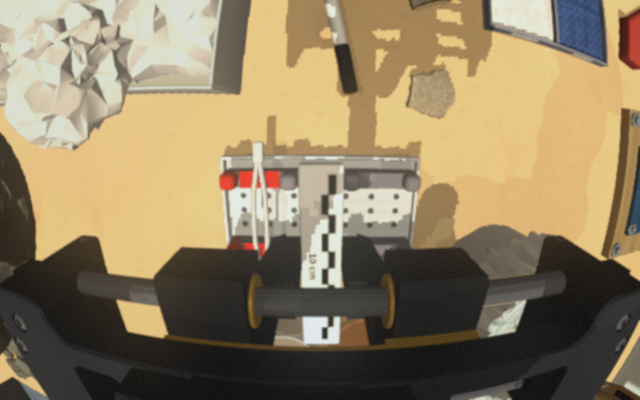

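```bash
python3 -m jog '[{"wx":0,"wy":0,"wz":-0.002,"dx":0.02,"dy":-0.004,"dz":-0.1,"hand":1},{"wx":0,"wy":0,"wz":0,"dx":0,"dy":0,"dz":-0.1,"hand":1},{"wx":0,"wy":0,"wz":0,"dx":0,"dy":0,"dz":-0.1,"hand":1},{"wx":0,"wy":0,"wz":0,"dx":0,"dy":0,"dz":-0.045,"hand":1},{"wx":0,"wy":0,"wz":0,"dx":0,"dy":0,"dz":0,"hand":1}]' 20
python3 -m jog '[{"wx":0,"wy":0,"wz":0,"dx":0,"dy":0,"dz":-0.012,"hand":1},{"wx":0,"wy":0,"wz":0,"dx":0,"dy":0,"dz":-0.012,"hand":1},{"wx":0,"wy":0,"wz":0,"dx":0,"dy":0,"dz":0,"hand":1},{"wx":0,"wy":0,"wz":0,"dx":0,"dy":0,"dz":0,"hand":1}]' 20
```

```text
clock: 15.88
tool_pos: [0.6342, 0.0985, 0.0318]
eef_rot: [-0.024, 1.0, -0.0, -0.003]
contact_force: [0.4, -0.2, -0.1]
opening: 0.233
finger_force: 20.0
clock: 16.22
tool_pos: [0.6378, 0.0987, 0.0298]
eef_rot: [-0.024, 1.0, 0.001, 0.001]
contact_force: [-0.5, 0.8, 1.8]
opening: 0.232
finger_force: 20.0
```

```bash
python3 -m jog '[{"wx":0,"wy":0,"wz":0,"dx":0,"dy":0,"dz":-0.006,"hand":1},{"wx":0,"wy":0,"wz":0,"dx":0,"dy":0,"dz":0,"hand":1},{"wx":0,"wy":0,"wz":0,"dx":0,"dy":0,"dz":0,"hand":0.68},{"wx":0,"wy":0,"wz":0,"dx":0,"dy":0,"dz":0,"hand":0.68},{"wx":0,"wy":0,"wz":0,"dx":0,"dy":0,"dz":0,"hand":0.68}]' 20
python3 -m jog '[{"wx":0,"wy":0,"wz":0,"dx":0,"dy":0,"dz":0.05,"hand":0.68},{"wx":0,"wy":0,"wz":0,"dx":0,"dy":0,"dz":0.14,"hand":0.68},{"wx":0,"wy":0,"wz":0,"dx":0,"dy":0,"dz":0.14,"hand":0.5},{"wx":0,"wy":0,"wz":0,"dx":0,"dy":0,"dz":0.14,"hand":0.3},{"wx":0,"wy":0,"wz":0,"dx":0,"dy":0,"dz":0.1,"hand":0.2}]' 20
python3 -m jog '[{"wx":0,"wy":0,"wz":0,"dx":0,"dy":0,"dz":0,"hand":0.2},{"wx":0,"wy":0,"wz":0,"dx":0,"dy":0,"dz":0,"hand":0.2},{"wx":0,"wy":0,"wz":0,"dx":0,"dy":0,"dz":0,"hand":0.2},{"wx":0,"wy":0,"wz":0,"dx":0,"dy":0,"dz":0,"hand":0.2}]' 20
python3 - <<'E'
from h import *
H['tweezers']=.028;H['scale_bar']=.031
print(tool()[:2]);look('wrist',['tweezers','scale_bar','blank_sherd','numbered_sherd'],'w9')
a=cv2.imread('pics/w9.png')
cv2.imwrite('pics/w9c.png',cv2.resize(a[0:250,220:560],None,fx=2.3,fy=2.3,interpolation=cv2.INTER_CUBIC))
E
```

```text
clock: 16.63
tool_pos: [0.637, 0.098, 0.0273]
eef_rot: [-0.024, 1.0, 0.0, 0.0]
contact_force: [-0.5, -0.5, -0.2]
opening: 0.319
finger_force: 0.0
clock: 17.05
tool_pos: [0.6377, 0.0985, 0.1733]
eef_rot: [-0.024, 1.0, 0.001, 0.002]
contact_force: [-0.7, 0.6, -1.1]
opening: 0.526
finger_force: 0.0
clock: 17.38
tool_pos: [0.6357, 0.0976, 0.1681]
eef_rot: [-0.024, 1.0, -0.0, -0.001]
contact_force: [-0.8, -0.1, 0.6]
opening: 0.796
finger_force: 0.0
(array([0.63573056, 0.09760314, 0.16809378]), np.float64(92.7077381647673))
tweezers 0.61 [261, 133, 285, 251] [644.9  51.3] [ 14.3 121.3] 2.1 [640.7  51.1]
scale_bar 0.75 [309, 142, 336, 251] [644.9  99.3] [ 22.6 110.5] 2.5 [641.8  99.4]
blank_sherd 0.89 [394, 67, 439, 113] [533.2 190.7] [42.7 44. ] 86.9 [534.4 189.7]
numbered_sherd 0.72 [394, 0, 449, 16] [446.7 191.8] [20.3 60.5] 100.8 [444.6 186.4]
```

View pics/w9c.png

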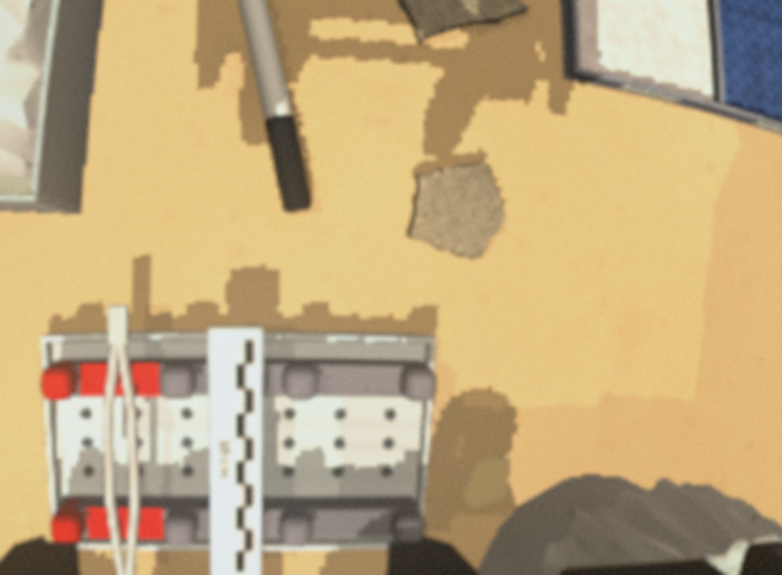

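Both instruments sit in their slots. The sherds must be placed with the fingers closing along the tray's y (≈ world x), so I need a 90° wrist turn. I'll check the joint room.

```bash
python3 -c "
from h import *
print(tool()[2]['q'].round(2) if hasattr(tool()[2]['q'],'round') else tool()[2]['q'])
d=r.masks_of('wrist','numbered_sherd')"
python3 -m jog '[{"wx":0,"wy":0,"wz":0,"dx":-0.1,"dy":0.09,"dz":-0.05,"hand":0.2},{"wx":0,"wy":0,"wz":0,"dx":-0.1,"dy":0.09,"dz":-0.05,"hand":0.2},{"wx":0,"wy":0,"wz":0,"dx":-0.1,"dy":0.09,"dz":-0.05,"hand":0.2},{"wx":0,"wy":0,"wz":0,"dx":-0.1,"dy":0.09,"dz":-0.05,"hand":0.2},{"wx":0,"wy":0,"wz":0,"dx":-0.015,"dy":0.02,"dz":0,"hand":0.2}]' 20
python3 -m jog '[{"wx":0,"wy":0,"wz":0,"dx":0,"dy":0,"dz":0,"hand":0.2},{"wx":0,"wy":0,"wz":0,"dx":0,"dy":0,"dz":0,"hand":0.2},{"wx":0,"wy":0,"wz":0,"dx":0,"dy":0,"dz":0,"hand":0.2},{"wx":0,"wy":0,"wz":0,"dx":0,"dy":0,"dz":0,"hand":0.2}]' 20 | head -3
python3 -c "
from h import *
print(tool()[:2]);look('wrist',['blank_sherd','numbered_sherd'],'w10');print(tool()[:2])"
```

```text
[-0.01  0.82 -0.4   1.56  0.39  0.84  1.05]
clock: 18.1
tool_pos: [0.5264, 0.1979, 0.1175]
eef_rot: [-0.028, 1.0, 0.001, -0.004]
contact_force: [-0.9, 0.8, -0.2]
opening: 0.803
finger_force: 0.0
clock: 18.43
tool_pos: [0.5347, 0.1915, 0.1197]
eef_rot: [-0.022, 1.0, -0.0, 0.001]
(array([0.53474781, 0.1914668 , 0.11966487]), np.float64(92.52257402155143))
blank_sherd 0.86 [296, 168, 345, 218] [531.6 192.4] [40.8 43.5] 175.0 [532.9 191.7]
blank_sherd 0.64 [639, 86, 634, 108] [383.8 584.6] [ 8.7 28.7] 4.6 [384.5 586.3]
numbered_sherd 0.76 [290, 42, 360, 103] [431.4 187. ] [40.  55.9] 122.5 [433.2 187.7]
(array([0.53395401, 0.1920662 , 0.11954405]), np.float64(92.58529391338817))
```

```bash
python3 -m jog '[{"wx":0,"wy":0,"wz":0,"dx":-0.005,"dy":0,"dz":-0.145,"hand":0.2},{"wx":0,"wy":0,"wz":0,"dx":0,"dy":0,"dz":-0.145,"hand":0.2},{"wx":0,"wy":0,"wz":0,"dx":0,"dy":0,"dz":-0.13,"hand":0.2},{"wx":0,"wy":0,"wz":0,"dx":0,"dy":0,"dz":-0.035,"hand":0.2},{"wx":0,"wy":0,"wz":0,"dx":0,"dy":0,"dz":0,"hand":0.2}]' 20 | head -4
python3 -m jog '[{"wx":0,"wy":0,"wz":0,"dx":0,"dy":0,"dz":0,"hand":1},{"wx":0,"wy":0,"wz":0,"dx":0,"dy":0,"dz":0,"hand":1},{"wx":0,"wy":0,"wz":0,"dx":0,"dy":0,"dz":0,"hand":1},{"wx":0,"wy":0,"wz":0,"dx":0,"dy":0,"dz":0,"hand":1},{"wx":0,"wy":0,"wz":0,"dx":0,"dy":0,"dz":0,"hand":1}]' 20
python3 -m jog '[{"wx":0,"wy":0,"wz":0,"dx":0,"dy":0,"dz":0,"hand":1},{"wx":0,"wy":0,"wz":0,"dx":0,"dy":0,"dz":0.03,"hand":1},{"wx":0,"wy":0,"wz":0,"dx":0,"dy":0,"dz":0.1,"hand":1},{"wx":0,"wy":0,"wz":0,"dx":0,"dy":0,"dz":0.1,"hand":1},{"wx":0,"wy":0,"wz":0,"dx":0,"dy":0,"dz":0.1,"hand":1}]' 20
```

```text
clock: 19.0
tool_pos: [0.5304, 0.1922, 0.0036]
eef_rot: [-0.024, 1.0, -0.001, -0.002]
contact_force: [0.8, 0.1, 1.1]
clock: 19.42
tool_pos: [0.5328, 0.193, 0.007]
eef_rot: [-0.023, 1.0, 0.0, 0.001]
contact_force: [-0.3, -1.0, 6.0]
opening: 0.47
finger_force: 20.1
clock: 19.83
tool_pos: [0.5312, 0.193, 0.0893]
eef_rot: [-0.024, 1.0, -0.0, -0.0]
contact_force: [0.2, 0.7, -1.3]
opening: 0.474
finger_force: 19.6
```

```bash
python3 -m jog '[{"wx":0,"wy":0,"wz":0.06,"dx":-0.038,"dy":0.056,"dz":0.05,"hand":1},{"wx":0,"wy":0,"wz":0.06,"dx":-0.038,"dy":0.056,"dz":0.05,"hand":1},{"wx":0,"wy":0,"wz":0.06,"dx":-0.038,"dy":0.056,"dz":0,"hand":1},{"wx":0,"wy":0,"wz":0.06,"dx":-0.038,"dy":0.056,"dz":0,"hand":1},{"wx":0,"wy":0,"wz":0.06,"dx":-0.038,"dy":0.056,"dz":0,"hand":1}]' 20 | head -3
python3 -m jog '[{"wx":0,"wy":0,"wz":0.06,"dx":-0.038,"dy":0.056,"dz":0,"hand":1},{"wx":0,"wy":0,"wz":0.06,"dx":-0.038,"dy":0.056,"dz":0,"hand":1},{"wx":0,"wy":0,"wz":0.06,"dx":-0.038,"dy":0.056,"dz":0,"hand":1},{"wx":0,"wy":0,"wz":0.06,"dx":-0.038,"dy":0.056,"dz":0,"hand":1},{"wx":0,"wy":0,"wz":0.06,"dx":-0.038,"dy":0.056,"dz":0,"hand":1}]' 20 | head -3
python3 -m jog '[{"wx":0,"wy":0,"wz":0.06,"dx":-0.038,"dy":0.056,"dz":0,"hand":1},{"wx":0,"wy":0,"wz":0.06,"dx":-0.038,"dy":0.056,"dz":0,"hand":1},{"wx":0,"wy":0,"wz":0.055,"dx":-0.034,"dy":0.052,"dz":0,"hand":1},{"wx":0,"wy":0,"wz":0,"dx":0,"dy":0,"dz":0,"hand":1},{"wx":0,"wy":0,"wz":0,"dx":0,"dy":0,"dz":0,"hand":1}]' 20
python3 -m jog '[{"wx":0,"wy":0,"wz":0,"dx":0,"dy":0,"dz":0,"hand":1},{"wx":0,"wy":0,"wz":0,"dx":0,"dy":0,"dz":0,"hand":1},{"wx":0,"wy":0,"wz":0,"dx":0,"dy":0,"dz":0,"hand":1}]' 20 | head -2
python3 - <<'E'
from h import *
p,y,s=tool(); print(p,y,np.round(s['q'],2)); H['blank_sherd']=p[2]+.005
look('wrist',['blank_sherd','finds_tray','numbered_sherd'],'w11');print(tool()[:2])
look('top',['finds_tray'])
E
```

```text
clock: 20.25
tool_pos: [0.4839, 0.2636, 0.1142]
eef_rot: [-0.321, 0.947, -0.0, 0.001]
clock: 20.67
tool_pos: [0.4363, 0.3335, 0.1138]
eef_rot: [-0.586, 0.81, -0.0, 0.0]
clock: 21.08
tool_pos: [0.409, 0.3742, 0.1135]
eef_rot: [0.716, -0.698, -0.0, 0.0]
contact_force: [0.7, -0.4, -1.5]
opening: 0.471
finger_force: 19.6
clock: 21.33
tool_pos: [0.4102, 0.3728, 0.1131]
[0.41016638 0.37281585 0.11308056] -178.6556332754169 [-0.43  0.87 -0.69  1.87  0.83  0.72  1.56]
blank_sherd 0.64 [279, 210, 360, 288] [410.1 370.1] [41.2 42.9] 88.4 [410.2 371. ]
blank_sherd 0.23 [287, 0, 314, 17] [422.7 253.6] [ 9.3 12.4] 179.5 [423.1 252. ]
finds_tray 0.68 [259, 38, 387, 249] [408.  329.4] [105.6 175.1] 91.9 [408.6 317.9]
finds_tray 0.25 [55, 0, 136, 26] [646.2 187.7] [ 29.4 121.2] 164.8 [651.8 181.5]
numbered_sherd 0.49 [287, 0, 314, 20] [430.7 217. ] [17.2 22.5] 179.6 [431.7 213.8]
(array([0.40957268, 0.3736843 , 0.11312168]), np.float64(-178.5462635289857))
finds_tray 0.87 [298, 216, 374, 259] [388.6 329.1] [ 66.9 178. ] 93.2 [385.6 297.1]
```

View pics/w11.png

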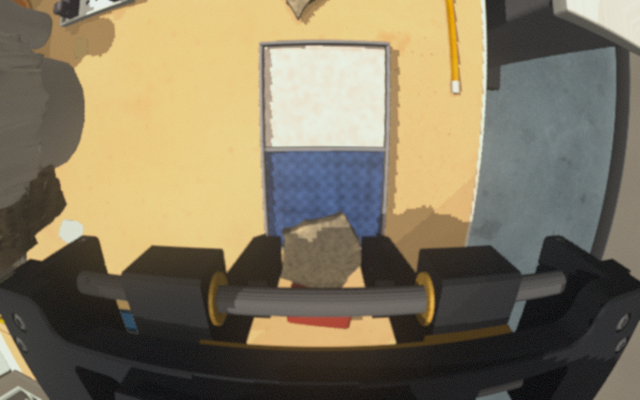

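The sherd hangs level at (320,252). The tray divider is at row 149, cols 264-387, and its -y wall at row 43. Locating the bay from these.

Run:
```python
from h import *
print(tool()[:2]);print(onplane('wrist',[[261,43],[388,43],[263,149],[387,149]],.014).round(4))
```

```text
(array([0.40936653, 0.37392069, 0.11312286]), np.float64(-178.51621920208595))
[[0.4598 0.2474]
 [0.3595 0.2444]
 [0.4568 0.3335]
 [0.357  0.3307]]
```

```bash
python3 -m jog '[{"wx":0,"wy":0,"wz":0,"dx":-0.008,"dy":0.012,"dz":-0.12,"hand":1},{"wx":0,"wy":0,"wz":0,"dx":0,"dy":0,"dz":-0.12,"hand":1},{"wx":0,"wy":0,"wz":0,"dx":0,"dy":0,"dz":-0.12,"hand":1},{"wx":0,"wy":0,"wz":0,"dx":0,"dy":0,"dz":-0.02,"hand":1},{"wx":0,"wy":0,"wz":0,"dx":0,"dy":0,"dz":0,"hand":1}]' 20
python3 -m jog '[{"wx":0,"wy":0,"wz":0,"dx":0,"dy":0,"dz":-0.012,"hand":1},{"wx":0,"wy":0,"wz":0,"dx":0,"dy":0,"dz":-0.012,"hand":1},{"wx":0,"wy":0,"wz":0,"dx":0,"dy":0,"dz":0,"hand":1},{"wx":0,"wy":0,"wz":0,"dx":0,"dy":0,"dz":0,"hand":1}]' 20
```

```text
clock: 22.05
tool_pos: [0.4064, 0.3761, 0.0167]
eef_rot: [0.717, -0.698, 0.0, 0.002]
contact_force: [0.8, 0.9, 0.1]
opening: 0.468
finger_force: 19.6
clock: 22.38
tool_pos: [0.4078, 0.3777, 0.0132]
eef_rot: [0.716, -0.698, -0.0, -0.001]
contact_force: [-1.0, -0.5, -0.8]
opening: 0.471
finger_force: 19.6
```

```bash
python3 -m jog '[{"wx":0,"wy":0,"wz":0,"dx":0,"dy":0,"dz":-0.01,"hand":1},{"wx":0,"wy":0,"wz":0,"dx":0,"dy":0,"dz":0,"hand":1},{"wx":0,"wy":0,"wz":0,"dx":0,"dy":0,"dz":0,"hand":1}]' 20
python3 -m jog '[{"wx":0,"wy":0,"wz":0,"dx":0,"dy":0,"dz":0,"hand":0.42},{"wx":0,"wy":0,"wz":0,"dx":0,"dy":0,"dz":0,"hand":0.42},{"wx":0,"wy":0,"wz":0,"dx":0,"dy":0,"dz":0,"hand":0.42},{"wx":0,"wy":0,"wz":0,"dx":0,"dy":0,"dz":0.08,"hand":0.42},{"wx":0,"wy":0,"wz":0,"dx":0,"dy":0,"dz":0.14,"hand":0.3}]' 20
python3 -m jog '[{"wx":0,"wy":0,"wz":0,"dx":0,"dy":-0.15,"dz":0.14,"hand":0.2},{"wx":0,"wy":0,"wz":0,"dx":0,"dy":-0.15,"dz":0.1,"hand":0.2},{"wx":0,"wy":0,"wz":0,"dx":0,"dy":0,"dz":0,"hand":0.2},{"wx":0,"wy":0,"wz":0,"dx":0,"dy":0,"dz":0,"hand":0.2},{"wx":0,"wy":0,"wz":0,"dx":0,"dy":0,"dz":0,"hand":0.2}]' 20
python3 -m jog '[{"wx":0,"wy":0,"wz":0,"dx":0,"dy":0,"dz":0,"hand":0.2},{"wx":0,"wy":0,"wz":0,"dx":0,"dy":0,"dz":0,"hand":0.2},{"wx":0,"wy":0,"wz":0,"dx":0,"dy":0,"dz":0,"hand":0.2}]' 20 | head -2
python3 - <<'E'
from h import *
H['blank_sherd']=.016
print(tool()[:2]);look('wrist',['blank_sherd','numbered_sherd','finds_tray','marker'],'w12');print(tool()[:2])
look('top',['blank_sherd','numbered_sherd'])
E
```

```text
clock: 22.63
tool_pos: [0.4078, 0.3777, 0.0122]
eef_rot: [0.716, -0.698, 0.0, -0.001]
contact_force: [-1.6, -2.9, 16.8]
opening: 0.477
finger_force: 20.8
clock: 23.05
tool_pos: [0.4059, 0.375, 0.0624]
eef_rot: [0.716, -0.698, 0.0, 0.003]
contact_force: [0.2, 0.3, 0.1]
opening: 0.634
finger_force: 0.0
clock: 23.47
tool_pos: [0.4075, 0.3123, 0.1162]
eef_rot: [0.716, -0.698, -0.0, -0.0]
contact_force: [-0.4, 0.8, -0.5]
opening: 0.8
finger_force: 0.0
clock: 23.72
tool_pos: [0.4067, 0.3129, 0.1155]
(array([0.40670568, 0.31286447, 0.1154937 ]), np.float64(-178.40921505131655))
blank_sherd 0.58 [295, 245, 342, 288] [407.5 375.7] [41.9 42. ] 91.7 [407.9 377. ]
numbered_sherd 0.77 [263, 19, 325, 88] [435.6 189.2] [42.7 53.8] 134.6 [431.9 189.5]
finds_tray 0.8 [254, 119, 381, 291] [408.3 320.9] [104.4 155.3] 91.7 [408.8 309.2]
marker 0.18 [257, 115, 381, 289] [408.9 322.5] [107.5 158.8] 91.4 [408.7 310.4]
(array([0.40705173, 0.31218198, 0.11593295]), np.float64(-178.46079492933947))
blank_sherd 0.85 [206, 256, 224, 271] [380.4 611.8] [35.1 39.3] 128.1 [381.9 611.6]
blank_sherd 0.68 [306, 228, 320, 247] [408.6 377. ] [39.8 42.3] 81.7 [408.6 378.1]
```

View pics/w12.png

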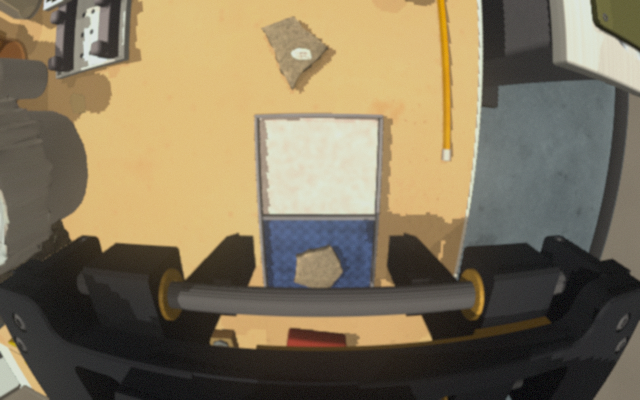

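The blank sherd lies centred in the blue bay. Now a closer look at the numbered sherd's outline, to pick the grasp direction.

```bash
python3 -m jog '[{"wx":0,"wy":0,"wz":0,"dx":0.03,"dy":-0.13,"dz":0,"hand":0.2},{"wx":0,"wy":0,"wz":0,"dx":0.03,"dy":-0.13,"dz":0,"hand":0.2},{"wx":0,"wy":0,"wz":0,"dx":0.03,"dy":-0.13,"dz":0,"hand":0.2},{"wx":0,"wy":0,"wz":0,"dx":0,"dy":0,"dz":0,"hand":0.2},{"wx":0,"wy":0,"wz":0,"dx":0,"dy":0,"dz":0,"hand":0.2}]' 20 | head -2
python3 -m jog '[{"wx":0,"wy":0,"wz":0,"dx":0,"dy":0,"dz":0,"hand":0.2},{"wx":0,"wy":0,"wz":0,"dx":0,"dy":0,"dz":0,"hand":0.2},{"wx":0,"wy":0,"wz":0,"dx":0,"dy":0,"dz":0,"hand":0.2}]' 20 | head -2
python3 - <<'E'
from h import *
print(tool()[:2]);ci=r.camera_info('wrist'); im=r.snapshot('wrist')
for d in r.masks_of('wrist','numbered_sherd')[:1]:
    m=d['region']; print(d['p'],d['bbox'],*rect('wrist',m,.012,ci))
    c=max(cv2.findContours(m.astype(np.uint8),0,2)[0],key=cv2.contourArea); a=cv2.approxPolyDP(c,3,True)[:,0]
    print(a.tolist()); P=onplane('wrist',a,.012,ci)*1000; print(P.round(0).tolist())
    v,u=np.nonzero(m); Q=onplane('wrist',np.c_[u,v],.012,ci)*1000
    for t in range(0,180,10):
        n=np.array([np.cos(np.radians(t)),np.sin(np.radians(t))]);k=np.array([-n[1],n[0]]);w=Q@n;l=Q@k
        print(t,'width',round(np.ptp(w)),'mid',round((w.max()+w.min())/2-Q.mean(0)@n,1),'len',round(np.ptp(l)))
x0,y0,x1,y1=map(int,d['bbox'])
cv2.imwrite('pics/w13.png',cv2.resize(im[max(0,y0-15):y1+15,x0-15:x1+15,::-1],None,fx=4,fy=4,interpolation=cv2.INTER_CUBIC))
E
```

```text
clock: 24.53
tool_pos: [0.4303, 0.2121, 0.116]
clock: 24.78
tool_pos: [0.4295, 0.2162, 0.1164]
(array([0.42951065, 0.21617971, 0.11635644]), np.float64(-178.3613558060952))
0.85 [289.6, 130.3, 348.7, 201.3] [428.4 187.9] [41.  57.1] 115.5 [432.4 187. ]
[[311, 131], [288, 144], [317, 203], [350, 163], [318, 131]]
[[439.0, 161.0], [457.0, 172.0], [432.0, 221.0], [406.0, 186.0], [433.0, 161.0]]
0 width 51 mid -0.6 len 60
10 width 48 mid -1.8 len 60
20 width 43 mid -3.1 len 59
30 width 41 mid -2.2 len 57
40 width 43 mid 0.7 len 55
50 width 46 mid 3.6 len 52
60 width 52 mid 4.0 len 53
70 width 56 mid 4.2 len 54
80 width 59 mid 4.3 len 53
90 width 60 mid 4.3 len 51
100 width 60 mid 3.7 len 48
110 width 59 mid 2.9 len 43
120 width 57 mid 1.4 len 41
130 width 55 mid -1.1 len 43
140 width 52 mid -3.5 len 46
150 width 53 mid -3.0 len 52
160 width 54 mid -1.8 len 56
170 width 53 mid -0.6 len 59
```

View pics/w13.png

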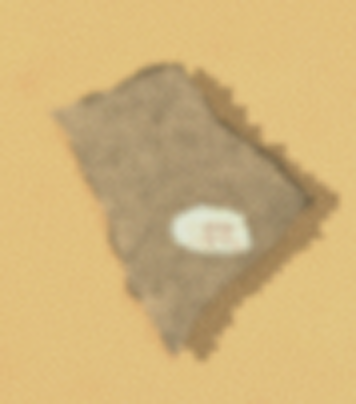

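The outline in view is A(457,172), B(436,161), C(406,186), D(432,221) mm, with the patch on top. The most nearly parallel pair is AD/BC, so I'll close along about 33° at (0.431, 0.186).

```bash
python3 -m jog '[{"wx":0,"wy":0,"wz":0.055,"dx":0.006,"dy":-0.03,"dz":-0.05,"hand":0.25},{"wx":0,"wy":0,"wz":0.055,"dx":0,"dy":-0.03,"dz":-0.05,"hand":0.25},{"wx":0,"wy":0,"wz":0.055,"dx":0,"dy":-0.03,"dz":-0.05,"hand":0.25},{"wx":0,"wy":0,"wz":0.055,"dx":0,"dy":-0.028,"dz":0,"hand":0.25},{"wx":0,"wy":0,"wz":0.055,"dx":0,"dy":0,"dz":0,"hand":0.25}]' 25 | head -2
python3 -m jog '[{"wx":0,"wy":0,"wz":0,"dx":0,"dy":0,"dz":0,"hand":0.25},{"wx":0,"wy":0,"wz":0,"dx":0,"dy":0,"dz":0,"hand":0.25},{"wx":0,"wy":0,"wz":0,"dx":0,"dy":0,"dz":0,"hand":0.25},{"wx":0,"wy":0,"wz":0,"dx":0,"dy":0,"dz":0,"hand":0.25},{"wx":0,"wy":0,"wz":0,"dx":0,"dy":0,"dz":0,"hand":0.25}]' 25 | head -2
python3 - <<'E'
from h import *
p,y,s=tool();print(p,y,np.round(s['q'],2));look('wrist',['numbered_sherd'])
E
```

```text
clock: 25.3
tool_pos: [0.4306, 0.1834, 0.0778]
clock: 25.72
tool_pos: [0.4313, 0.1853, 0.0788]
[0.4313264  0.18533646 0.07884975] -147.01050370599884 [-0.08  0.88 -0.7   2.14  1.14  0.58  2.07]
numbered_sherd 0.56 [294, 174, 345, 244] [432.7 186. ] [40.7 55.1] 124.6 [433.9 186.1]
numbered_sherd 0.42 [437, 168, 489, 224] [345.6 115. ] [37.4 52.9] 15.9 [346.5 114.2]
```

```bash
python3 -m jog '[{"wx":0,"wy":0,"wz":0,"dx":0.003,"dy":0,"dz":-0.12,"hand":0.25},{"wx":0,"wy":0,"wz":0,"dx":0,"dy":0,"dz":-0.12,"hand":0.25},{"wx":0,"wy":0,"wz":0,"dx":0,"dy":0,"dz":-0.05,"hand":0.25},{"wx":0,"wy":0,"wz":0,"dx":0,"dy":0,"dz":-0.008,"hand":0.25},{"wx":0,"wy":0,"wz":0,"dx":0,"dy":0,"dz":0,"hand":0.25}]' 25 | head -4
python3 -m jog '[{"wx":0,"wy":0,"wz":0,"dx":0,"dy":0,"dz":0,"hand":1},{"wx":0,"wy":0,"wz":0,"dx":0,"dy":0,"dz":0,"hand":1},{"wx":0,"wy":0,"wz":0,"dx":0,"dy":0,"dz":0,"hand":1},{"wx":0,"wy":0,"wz":0,"dx":0,"dy":0,"dz":0,"hand":1},{"wx":0,"wy":0,"wz":0,"dx":0,"dy":0,"dz":0,"hand":1}]' 25
python3 -m jog '[{"wx":0,"wy":0,"wz":0,"dx":0,"dy":0,"dz":0,"hand":1},{"wx":0,"wy":0,"wz":0,"dx":0,"dy":0,"dz":0.03,"hand":1},{"wx":0,"wy":0,"wz":0,"dx":0,"dy":0,"dz":0.08,"hand":1},{"wx":0,"wy":0,"wz":0,"dx":0,"dy":0,"dz":0.1,"hand":1},{"wx":0,"wy":0,"wz":0,"dx":0,"dy":0,"dz":0.1,"hand":1}]' 25
```

```text
clock: 26.23
tool_pos: [0.4316, 0.185, 0.0037]
eef_rot: [0.879, -0.477, -0.0, 0.001]
contact_force: [-0.4, 0.7, 0.4]
clock: 26.65
tool_pos: [0.4325, 0.1853, 0.0049]
eef_rot: [0.879, -0.477, 0.0, -0.001]
contact_force: [-0.4, 0.3, 4.0]
opening: 0.431
finger_force: 24.5
clock: 27.07
tool_pos: [0.4313, 0.1847, 0.0822]
eef_rot: [0.879, -0.477, -0.001, 0.001]
contact_force: [-0.1, -0.2, 0.0]
opening: 0.434
finger_force: 24.5
```

```bash
python3 -m jog '[{"wx":0,"wy":0,"wz":-0.055,"dx":-0.018,"dy":0.083,"dz":0.06,"hand":1},{"wx":0,"wy":0,"wz":-0.055,"dx":-0.018,"dy":0.083,"dz":0.06,"hand":1},{"wx":0,"wy":0,"wz":-0.055,"dx":-0.018,"dy":0.083,"dz":0,"hand":1},{"wx":0,"wy":0,"wz":-0.055,"dx":-0.018,"dy":0.083,"dz":0,"hand":1},{"wx":0,"wy":0,"wz":-0.055,"dx":-0.018,"dy":0.083,"dz":0,"hand":1}]' 25 | head -2
python3 -m jog '[{"wx":0,"wy":0,"wz":0,"dx":0,"dy":0,"dz":0,"hand":1},{"wx":0,"wy":0,"wz":0,"dx":0,"dy":0,"dz":0,"hand":1},{"wx":0,"wy":0,"wz":0,"dx":0,"dy":0,"dz":0,"hand":1},{"wx":0,"wy":0,"wz":0,"dx":0,"dy":0,"dz":0,"hand":1},{"wx":0,"wy":0,"wz":0,"dx":0,"dy":0,"dz":0,"hand":1}]' 25
python3 - <<'E'
from h import *
p,y,s=tool();print(p,y);H['numbered_sherd']=p[2]+.007;look('wrist',['numbered_sherd','finds_tray'],'w14')
E
```

```text
clock: 27.48
tool_pos: [0.4092, 0.2894, 0.112]
clock: 27.9
tool_pos: [0.4098, 0.2872, 0.1114]
eef_rot: [0.716, -0.698, 0.0, 0.001]
contact_force: [0.4, -0.6, -0.3]
opening: 0.431
finger_force: 24.5
[0.40976526 0.28718704 0.11137986] -178.5497658079913
numbered_sherd 0.73 [284, 203, 358, 286] [408.9 282.3] [40.3 46.3] 88.5 [410.2 283.1]
finds_tray 0.69 [258, 146, 385, 330] [408.  330.5] [104.1 177.3] 91.5 [408.7 288.5]
```

View pics/w14.png

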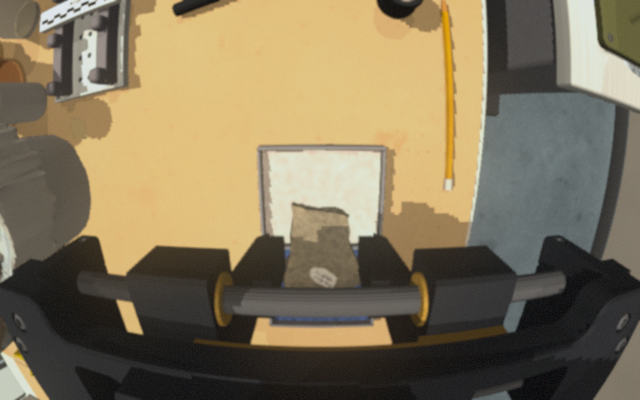

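```bash
python3 -m jog '[{"wx":0,"wy":0,"wz":0,"dx":0,"dy":0.004,"dz":-0.12,"hand":1},{"wx":0,"wy":0,"wz":0,"dx":0,"dy":0,"dz":-0.12,"hand":1},{"wx":0,"wy":0,"wz":0,"dx":0,"dy":0,"dz":-0.12,"hand":1},{"wx":0,"wy":0,"wz":0,"dx":0,"dy":0,"dz":-0.02,"hand":1},{"wx":0,"wy":0,"wz":0,"dx":0,"dy":0,"dz":0,"hand":1}]' 25 | head -4
python3 -m jog '[{"wx":0,"wy":0,"wz":0,"dx":0,"dy":0,"dz":-0.01,"hand":1},{"wx":0,"wy":0,"wz":0,"dx":0,"dy":0,"dz":-0.008,"hand":1},{"wx":0,"wy":0,"wz":0,"dx":0,"dy":0,"dz":0,"hand":1},{"wx":0,"wy":0,"wz":0,"dx":0,"dy":0,"dz":0,"hand":1}]' 25 | head -4
```

```text
clock: 28.47
tool_pos: [0.4086, 0.2889, 0.0154]
eef_rot: [0.717, -0.697, 0.0, 0.002]
contact_force: [0.6, 0.4, -0.7]
clock: 28.8
tool_pos: [0.4101, 0.29, 0.0131]
eef_rot: [0.716, -0.698, 0.0, -0.001]
contact_force: [-0.0, -0.6, -0.1]
```

```bash
python3 -m jog '[{"wx":0,"wy":0,"wz":0,"dx":0,"dy":0,"dz":-0.008,"hand":1},{"wx":0,"wy":0,"wz":0,"dx":0,"dy":0,"dz":0,"hand":1},{"wx":0,"wy":0,"wz":0,"dx":0,"dy":0,"dz":0,"hand":0.46},{"wx":0,"wy":0,"wz":0,"dx":0,"dy":0,"dz":0,"hand":0.46},{"wx":0,"wy":0,"wz":0,"dx":0,"dy":0,"dz":0,"hand":0.46}]' 25
python3 -m jog '[{"wx":0,"wy":0,"wz":0,"dx":0,"dy":0,"dz":0.08,"hand":0.46},{"wx":0,"wy":0,"wz":0,"dx":0,"dy":0,"dz":0.14,"hand":0.46},{"wx":0,"wy":0,"wz":0,"dx":0,"dy":0,"dz":0.14,"hand":0.5},{"wx":0,"wy":0,"wz":-0.06,"dx":0.03,"dy":-0.05,"dz":0.14,"hand":0.6},{"wx":0,"wy":0,"wz":-0.06,"dx":0.03,"dy":-0.05,"dz":0.1,"hand":0.6}]' 15 | head -3
python3 -m jog '[{"wx":0,"wy":0,"wz":-0.06,"dx":0.03,"dy":-0.05,"dz":0,"hand":0.6},{"wx":0,"wy":0,"wz":-0.06,"dx":0.03,"dy":-0.05,"dz":0,"hand":0.6},{"wx":0,"wy":0,"wz":-0.06,"dx":0.03,"dy":-0.05,"dz":0,"hand":0.6},{"wx":0,"wy":0,"wz":-0.06,"dx":0.03,"dy":-0.05,"dz":0,"hand":0.6},{"wx":0,"wy":0,"wz":-0.06,"dx":0.03,"dy":-0.05,"dz":0,"hand":0.6}]' 15 | head -3
python3 -m jog '[{"wx":0,"wy":0,"wz":-0.06,"dx":0.03,"dy":-0.05,"dz":0,"hand":0.6},{"wx":0,"wy":0,"wz":-0.06,"dx":0.03,"dy":-0.05,"dz":0,"hand":0.6},{"wx":0,"wy":0,"wz":-0.06,"dx":0.03,"dy":-0.05,"dz":0,"hand":0.6},{"wx":0,"wy":0,"wz":-0.076,"dx":0,"dy":0,"dz":0,"hand":0.6},{"wx":0,"wy":0,"wz":0,"dx":0,"dy":0,"dz":0,"hand":0.6}]' 15 | head -3
python3 -m jog '[{"wx":0,"wy":0,"wz":0,"dx":0,"dy":0,"dz":0,"hand":0.6},{"wx":0,"wy":0,"wz":0,"dx":0,"dy":0,"dz":0,"hand":0.6},{"wx":0,"wy":0,"wz":0,"dx":0,"dy":0,"dz":0,"hand":0.6},{"wx":0,"wy":0,"wz":0,"dx":0,"dy":0,"dz":0,"hand":0.6}]' 15 | head -3
python3 - <<'E'
from h import *
H['blank_sherd']=H['numbered_sherd']=.016
p,y,s=tool();print(p,y,np.round(s['q'],2));look('wrist',['numbered_sherd','blank_sherd','marker'],'w15');look('top',['numbered_sherd','blank_sherd','marker'],'top2')
a=cv2.imread('pics/w15.png');cv2.imwrite('pics/w15c.png',cv2.resize(a[0:240,40:440],None,fx=2,fy=2,interpolation=cv2.INTER_CUBIC))
E
```

```text
clock: 29.22
tool_pos: [0.4095, 0.2897, 0.0102]
eef_rot: [0.716, -0.698, -0.0, 0.0]
contact_force: [0.2, -1.1, 0.2]
opening: 0.54
finger_force: 0.0
clock: 29.63
tool_pos: [0.4242, 0.2658, 0.1626]
eef_rot: [-0.627, 0.779, 0.001, 0.001]
clock: 30.05
tool_pos: [0.4621, 0.2014, 0.1602]
eef_rot: [-0.367, 0.93, -0.0, -0.0]
clock: 30.47
tool_pos: [0.4847, 0.1637, 0.16]
eef_rot: [-0.133, 0.991, -0.0, -0.0]
clock: 30.8
tool_pos: [0.4842, 0.1652, 0.1601]
eef_rot: [-0.137, 0.991, 0.0, -0.0]
[0.48419047 0.16519181 0.16011176] 105.73067326240543 [-0.19  0.68 -0.37  1.98  0.45  0.56  0.98]
numbered_sherd 0.84 [430, 133, 482, 176] [407.8 292.2] [41.3 59.1] 86.5 [410.5 290.4]
blank_sherd 0.83 [505, 155, 537, 196] [409.3 378.4] [44.8 44.9] 18.9 [407.8 375.9]
blank_sherd 0.8 [616, 186, 631, 219] [380.7 600.7] [45.9 47.7] 38.1 [382.6 600.2]
marker 0.59 [258, 98, 273, 227] [479.1 105.9] [ 14.  129.7] 13.9 [479.2 105.6]
marker 0.5 [402, 88, 557, 227] [407.9 331.8] [107.  184.2] 91.6 [408.  319.6]
numbered_sherd 0.83 [332, 223, 361, 242] [410.5 293.6] [40.  56.3] 81.6 [413.1 292.5]
blank_sherd 0.76 [307, 227, 323, 246] [408.6 376.9] [37.5 39.8] 172.2 [409.3 378.6]
blank_sherd 0.68 [208, 255, 223, 273] [380.3 610.7] [40.8 43.5] 38.7 [382.4 611.4]
marker 0.68 [418, 184, 433, 216] [459.4 100. ] [14.2 84.8] 13.9 [459.2  99.8]
```

View pics/w15c.png

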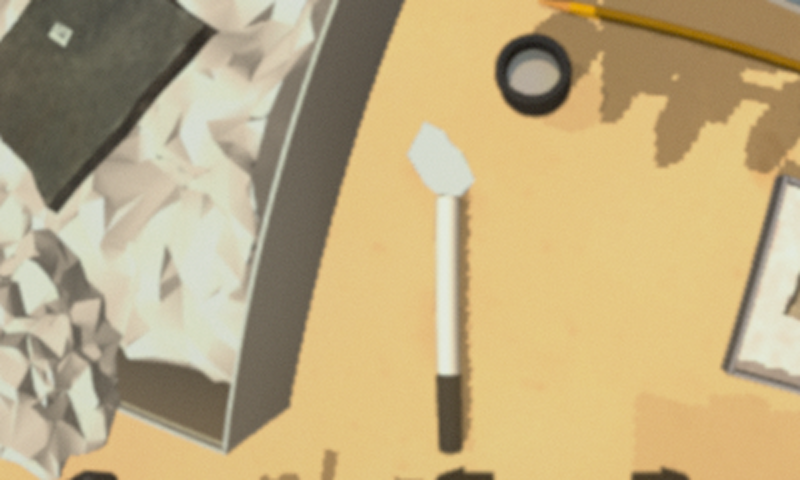

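Both sherds are in their bays. The marker lies between cap (449,450) and (449,195), with the scrap just beyond it. Computing the box wall from its base (290,405) and rim corner (226,450).

Run:
```python
from h import *
g=lambda u,v,z:onplane('wrist',[[u/2+40,v/2]],z)[0].round(3)
print(g(290,405,0),g(330,230,0),g(360,130,0))
for z in(.05,.06,.07,.08,.1):print(z,g(226,450,z),g(250,270,z))
f=lambda u,v,z:onplane('top',np.array([u,v])/2.7+[290,60],z)[0].round(3)
for z in(.05,.06,.07,.08,.1):print(z,f(448,252,z))
```

```text
[0.545 0.026] [0.447 0.032] [0.393 0.034]
0.05 [0.557 0.014] [0.467 0.015]
0.06 [0.552 0.019] [0.465 0.02 ]
0.07 [0.546 0.024] [0.463 0.025]
0.08 [0.541 0.029] [0.461 0.03 ]
0.1 [0.53 0.04] [0.457 0.041]
0.05 [0.55  0.016]
0.06 [0.547 0.02 ]
0.07 [0.544 0.024]
0.08 [0.541 0.028]
0.1 [0.536 0.037]
```

The box wall is about 75-80 mm high at y ≈ 0.03. I'll pick the marker with the tool rolled 12° so the body clears it, and move the marker toward +y.

```bash
python3 -m jog '[{"wx":-0.051,"wy":-0.0125,"wz":-0.007,"dx":-0.01,"dy":-0.08,"dz":0,"hand":0.68},{"wx":-0.051,"wy":-0.0125,"wz":-0.007,"dx":-0.01,"dy":-0.08,"dz":0,"hand":0.68},{"wx":0,"wy":0,"wz":0,"dx":0,"dy":-0.076,"dz":-0.05,"hand":0.68},{"wx":0,"wy":0,"wz":0,"dx":0,"dy":0,"dz":-0.1,"hand":0.68},{"wx":0,"wy":0,"wz":0,"dx":0,"dy":0,"dz":-0.1,"hand":0.68}]' 15
python3 -m jog '[{"wx":0,"wy":0,"wz":0,"dx":0,"dy":0,"dz":-0.1,"hand":0.68},{"wx":0,"wy":0,"wz":0,"dx":0,"dy":0,"dz":-0.06,"hand":0.68},{"wx":0,"wy":0,"wz":0,"dx":0,"dy":0,"dz":-0.06,"hand":0.68},{"wx":0,"wy":0,"wz":0,"dx":0,"dy":0,"dz":0,"hand":0.68},{"wx":0,"wy":0,"wz":0,"dx":0,"dy":0,"dz":0,"hand":0.68}]' 15
python3 -c "
from h import *
print(tool()[:2])"
```

```text
clock: 31.62
tool_pos: [0.48, 0.1056, 0.0977]
eef_rot: [-0.121, 0.987, -0.104, 0.012]
contact_force: [0.8, 0.4, -0.4]
opening: 0.32
finger_force: 0.0
clock: 32.03
tool_pos: [0.4792, 0.1057, 0.0423]
eef_rot: [-0.121, 0.987, -0.105, 0.01]
contact_force: [0.3, 0.9, 0.1]
opening: 0.323
finger_force: 0.0
(array([0.47918168, 0.10572708, 0.04233215]), np.float64(104.06077139697564))
```

```bash
python3 -m jog '[{"wx":0,"wy":0,"wz":0,"dx":0,"dy":0,"dz":-0.08,"hand":0.68},{"wx":0,"wy":0,"wz":0,"dx":0,"dy":0,"dz":-0.035,"hand":0.68},{"wx":0,"wy":0,"wz":0,"dx":0,"dy":0,"dz":-0.01,"hand":0.68},{"wx":0,"wy":0,"wz":0,"dx":0,"dy":0,"dz":0,"hand":0.68},{"wx":0,"wy":0,"wz":0,"dx":0,"dy":0,"dz":0,"hand":0.68}]' 12 | head -4
python3 -m jog '[{"wx":0,"wy":0,"wz":0,"dx":0,"dy":0,"dz":0,"hand":1},{"wx":0,"wy":0,"wz":0,"dx":0,"dy":0,"dz":0,"hand":1},{"wx":0,"wy":0,"wz":0,"dx":0,"dy":0,"dz":0,"hand":1},{"wx":0,"wy":0,"wz":0,"dx":0,"dy":0,"dz":0,"hand":1}]' 12
python3 -m jog '[{"wx":0,"wy":0,"wz":0,"dx":0,"dy":0,"dz":0.03,"hand":1},{"wx":0,"wy":0,"wz":0,"dx":0,"dy":0,"dz":0.1,"hand":1},{"wx":0,"wy":0,"wz":0,"dx":0,"dy":0.1,"dz":0.04,"hand":1},{"wx":0,"wy":0,"wz":-0.05,"dx":0,"dy":0.1,"dz":0,"hand":1},{"wx":0,"wy":0,"wz":-0.045,"dx":0,"dy":0.1,"dz":0,"hand":1}]' 12
```

```text
clock: 32.45
tool_pos: [0.4797, 0.1056, 0.012]
eef_rot: [-0.121, 0.987, -0.104, 0.011]
contact_force: [-0.7, 0.6, 0.5]
clock: 32.78
tool_pos: [0.4797, 0.1065, 0.0123]
eef_rot: [-0.121, 0.987, -0.104, 0.012]
contact_force: [-1.6, 2.7, 8.9]
opening: 0.106
finger_force: 11.3
clock: 33.2
tool_pos: [0.4796, 0.1812, 0.0555]
eef_rot: [-0.024, 0.994, -0.104, 0.001]
contact_force: [0.2, -0.2, 0.0]
opening: 0.005
finger_force: 0.0
```

The rolled grip slipped off. Looking again.

```bash
python3 -m jog '[{"wx":0.05,"wy":0.012,"wz":0.045,"dx":0,"dy":0,"dz":0.14,"hand":0.68},{"wx":0.053,"wy":0.012,"wz":0.05,"dx":0,"dy":0,"dz":0.14,"hand":0.68},{"wx":0,"wy":0,"wz":0,"dx":0,"dy":0,"dz":0.12,"hand":0.68},{"wx":0,"wy":0,"wz":0,"dx":0,"dy":0,"dz":0,"hand":0.68},{"wx":0,"wy":0,"wz":0,"dx":0,"dy":0,"dz":0,"hand":0.68}]' 12 | head -3
python3 -m jog '[{"wx":0,"wy":0,"wz":0,"dx":0,"dy":0,"dz":0,"hand":0.68},{"wx":0,"wy":0,"wz":0,"dx":0,"dy":0,"dz":0,"hand":0.68},{"wx":0,"wy":0,"wz":0,"dx":0,"dy":0,"dz":0,"hand":0.68}]' 12 | head -3
python3 - <<'E'
from h import *
p,y,s=tool();print(p,y,s['eef_rot']);look('wrist',['marker'],'w16')
E
```

```text
clock: 33.62
tool_pos: [0.4806, 0.1801, 0.1557]
eef_rot: [-0.11, 0.994, -0.013, -0.007]
clock: 33.87
tool_pos: [0.4785, 0.181, 0.1529]
eef_rot: [-0.112, 0.994, -0.014, -0.01]
[0.47850749 0.18095183 0.15287039] 102.92204654063363 [-0.11236319  0.99351718 -0.01404948 -0.01003639]
marker 0.8 [241, 107, 260, 234] [477.4 106.6] [ 14.4 128.9] 14.2 [476.2 106. ]
```

The marker did not move. Instead of rolling, I'll close the fingers, turn the body parallel to the box wall, and push the marker gently toward +y.

```bash
python3 -m jog '[{"wx":0.015,"wy":-0.0085,"wz":0,"dx":0.004,"dy":0,"dz":0,"hand":1},{"wx":0,"wy":0,"wz":0.06,"dx":0.004,"dy":-0.036,"dz":0,"hand":1},{"wx":0,"wy":0,"wz":0.06,"dx":0.004,"dy":-0.036,"dz":0,"hand":1},{"wx":0,"wy":0,"wz":0.06,"dx":0.004,"dy":-0.036,"dz":0,"hand":1},{"wx":0,"wy":0,"wz":0.06,"dx":0.004,"dy":-0.036,"dz":0,"hand":1}]' 12 | head -3
python3 -m jog '[{"wx":0,"wy":0,"wz":0.06,"dx":0.004,"dy":-0.036,"dz":0,"hand":1},{"wx":0,"wy":0,"wz":0.06,"dx":0.004,"dy":-0.036,"dz":0,"hand":1},{"wx":0,"wy":0,"wz":0.06,"dx":0.004,"dy":-0.036,"dz":0,"hand":1},{"wx":0,"wy":0,"wz":0.06,"dx":0.004,"dy":-0.036,"dz":0,"hand":1},{"wx":0,"wy":0,"wz":0.06,"dx":0.004,"dy":-0.036,"dz":0,"hand":1}]' 12 | head -3
python3 -m jog '[{"wx":0,"wy":0,"wz":0.06,"dx":0.004,"dy":-0.036,"dz":0,"hand":1},{"wx":0,"wy":0,"wz":0.06,"dx":0.002,"dy":-0.032,"dz":0,"hand":1},{"wx":0,"wy":0,"wz":0.015,"dx":0,"dy":0,"dz":0,"hand":1},{"wx":0,"wy":0,"wz":0,"dx":0,"dy":0,"dz":0,"hand":1},{"wx":0,"wy":0,"wz":0,"dx":0,"dy":0,"dz":0,"hand":1}]' 12 | head -3
python3 -m jog '[{"wx":0,"wy":0,"wz":0,"dx":0,"dy":0,"dz":0,"hand":1},{"wx":0,"wy":0,"wz":0,"dx":0,"dy":0,"dz":0,"hand":1},{"wx":0,"wy":0,"wz":0,"dx":0,"dy":0,"dz":0,"hand":1}]' 12 
python3 -c "
from h import *
p,y,s=tool();print(p,y,s['eef_rot'],np.round(s['q'],2));look('wrist',['marker'])"
```

```text
clock: 34.38
tool_pos: [0.4841, 0.1446, 0.1534]
eef_rot: [-0.348, 0.938, 0.001, 0.001]
clock: 34.8
tool_pos: [0.4892, 0.0995, 0.1533]
eef_rot: [-0.609, 0.793, 0.001, 0.0]
clock: 35.22
tool_pos: [0.4908, 0.0835, 0.1537]
eef_rot: [0.707, -0.707, -0.001, -0.001]
clock: 35.47
tool_pos: [0.491, 0.0833, 0.154]
eef_rot: [0.708, -0.706, -0.001, -0.001]
contact_force: [-1.1, -0.0, -0.8]
opening: 0.009
finger_force: 0.0
[0.49096618 0.08330174 0.1539899 ] -179.82083547281513 [ 0.7082108  -0.70599998 -0.00098181 -0.00072454] [ 0.21  0.77 -0.78  2.01  0.83  0.72  2.04]
marker 0.57 [269, 187, 397, 228] [478.8 104.6] [ 14.8 129.5] 14.6 [479.3 105.2]
```

```bash
python3 -m jog '[{"wx":0,"wy":0,"wz":0,"dx":0,"dy":0,"dz":-0.14,"hand":1},{"wx":0,"wy":0,"wz":0,"dx":0,"dy":0,"dz":-0.14,"hand":1},{"wx":0,"wy":0,"wz":0,"dx":0,"dy":0,"dz":-0.14,"hand":1},{"wx":0,"wy":0,"wz":0,"dx":0,"dy":0,"dz":-0.13,"hand":1},{"wx":0,"wy":0,"wz":0,"dx":0,"dy":0,"dz":-0.045,"hand":1}]' 12 | head -4
python3 -m jog '[{"wx":0,"wy":0,"wz":0,"dx":0,"dy":0.02,"dz":0,"hand":1},{"wx":0,"wy":0,"wz":0,"dx":0,"dy":0.02,"dz":0,"hand":1},{"wx":0,"wy":0,"wz":0,"dx":0,"dy":0.03,"dz":0,"hand":1},{"wx":0,"wy":0,"wz":0,"dx":0,"dy":0.03,"dz":0,"hand":1},{"wx":0,"wy":0,"wz":0,"dx":0,"dy":0.03,"dz":0,"hand":1}]' 12 | head -4
python3 -m jog '[{"wx":0,"wy":0,"wz":0,"dx":0,"dy":0.03,"dz":0,"hand":1},{"wx":0,"wy":0,"wz":0,"dx":0,"dy":0.03,"dz":0,"hand":1},{"wx":0,"wy":0,"wz":0,"dx":0,"dy":0.03,"dz":0,"hand":1},{"wx":0,"wy":0,"wz":0,"dx":0,"dy":0.02,"dz":0,"hand":1},{"wx":0,"wy":0,"wz":0,"dx":0,"dy":0.01,"dz":0,"hand":1}]' 12 | head -4
python3 -m jog '[{"wx":0,"wy":0,"wz":0,"dx":0,"dy":-0.02,"dz":0,"hand":1},{"wx":0,"wy":0,"wz":0,"dx":0,"dy":-0.01,"dz":0.14,"hand":1},{"wx":0,"wy":0,"wz":-0.06,"dx":0,"dy":0,"dz":0.14,"hand":1},{"wx":0,"wy":0,"wz":-0.06,"dx":0,"dy":0,"dz":0.14,"hand":0.7},{"wx":0,"wy":0,"wz":-0.06,"dx":0,"dy":0,"dz":0.12,"hand":0.7}]' 12 | head -4
python3 -m jog '[{"wx":0,"wy":0,"wz":-0.06,"dx":0,"dy":0,"dz":0,"hand":0.7},{"wx":0,"wy":0,"wz":-0.06,"dx":0,"dy":0,"dz":0,"hand":0.7},{"wx":0,"wy":0,"wz":-0.06,"dx":0,"dy":0,"dz":0,"hand":0.7},{"wx":0,"wy":0,"wz":-0.06,"dx":0,"dy":0,"dz":0,"hand":0.7},{"wx":0,"wy":0,"wz":-0.06,"dx":0,"dy":0,"dz":0,"hand":0.7}]' 12 | head -4
python3 -m jog '[{"wx":0,"wy":0,"wz":-0.06,"dx":0,"dy":0,"dz":0,"hand":0.7},{"wx":0,"wy":0,"wz":-0.06,"dx":0,"dy":0,"dz":0,"hand":0.7},{"wx":0,"wy":0,"wz":0,"dx":0,"dy":0,"dz":0,"hand":0.7},{"wx":0,"wy":0,"wz":0,"dx":0,"dy":0,"dz":0,"hand":0.7},{"wx":0,"wy":0,"wz":0,"dx":0,"dy":0,"dz":0,"hand":0.7}]' 12 | head -4
python3 - <<'E'
from h import *
p,y,s=tool();print(p,y,np.round(s['q'],2));look('wrist',['marker','loupe'],'w17');look('top',['marker'])
E
```

```text
clock: 35.98
tool_pos: [0.4892, 0.0823, 0.0017]
eef_rot: [0.708, -0.706, -0.002, 0.002]
contact_force: [0.4, 0.5, -0.5]
clock: 36.4
tool_pos: [0.4917, 0.1168, 0.0064]
eef_rot: [0.708, -0.706, -0.001, -0.002]
contact_force: [0.2, -0.2, -0.5]
clock: 36.82
tool_pos: [0.491, 0.1465, 0.0053]
eef_rot: [0.709, -0.706, -0.001, -0.001]
contact_force: [0.8, -0.2, 0.0]
clock: 37.23
tool_pos: [0.4907, 0.1366, 0.1418]
eef_rot: [-0.567, 0.823, 0.001, 0.0]
contact_force: [0.9, -0.7, -0.1]
clock: 37.65
tool_pos: [0.4909, 0.1363, 0.1402]
eef_rot: [-0.299, 0.954, 0.0, 0.001]
contact_force: [0.2, -0.0, 0.5]
clock: 38.07
tool_pos: [0.4909, 0.1372, 0.1401]
eef_rot: [-0.187, 0.982, 0.0, 0.001]
contact_force: [0.2, 0.0, -0.1]
[0.49085784 0.13716498 0.14005848] 111.55707877899138 [-0.1   0.72 -0.44  2.    0.57  0.54  1.01]
marker 0.83 [337, 119, 366, 254] [480.8 163.5] [ 13.3 130.7] 14.2 [477.4 162.7]
loupe 0.77 [337, 14, 379, 59] [354.5 115.2] [34.1 39.8] 10.3 [354.7 114.7]
marker 0.59 [394, 192, 410, 218] [451.5 156.4] [12.1 66.1] 15.7 [445.9 155.4]
```

The marker is now at (0.481, 0.1635), angle 14°, clear of the box. Gripping it 51 mm toward its robot-side end.

```bash
python3 -m jog '[{"wx":0,"wy":0,"wz":-0.032,"dx":-0.12,"dy":0.028,"dz":0,"hand":0.7},{"wx":0,"wy":0,"wz":-0.032,"dx":-0.118,"dy":0.027,"dz":0,"hand":0.7},{"wx":0,"wy":0,"wz":0,"dx":0,"dy":0,"dz":-0.1,"hand":0.65},{"wx":0,"wy":0,"wz":0,"dx":0,"dy":0,"dz":-0.1,"hand":0.65},{"wx":0,"wy":0,"wz":0,"dx":0,"dy":0,"dz":0,"hand":0.65}]' 20 | head -3
python3 -m jog '[{"wx":0,"wy":0,"wz":0,"dx":0,"dy":0,"dz":0,"hand":0.65},{"wx":0,"wy":0,"wz":0,"dx":0,"dy":0,"dz":0,"hand":0.65},{"wx":0,"wy":0,"wz":0,"dx":0,"dy":0,"dz":0,"hand":0.65},{"wx":0,"wy":0,"wz":0,"dx":0,"dy":0,"dz":0,"hand":0.65}]' 20 | head -3
python3 - <<'E'
from h import *
p,y,s=tool();print(p,y);look('wrist',['marker'])
E
```

```text
clock: 38.73
tool_pos: [0.4296, 0.1512, 0.0877]
eef_rot: [-0.124, 0.992, -0.0, -0.001]
clock: 39.07
tool_pos: [0.4323, 0.1516, 0.0911]
eef_rot: [-0.122, 0.993, 0.001, 0.002]
[0.43229931 0.15157018 0.09111243] 104.0395518408952
marker 0.79 [312, 182, 331, 323] [479.8 164. ] [ 13.7 133.1] 14.1 [461.3 159.4]
```

```bash
python3 -m jog '[{"wx":0,"wy":0,"wz":0,"dx":-0.004,"dy":0.0,"dz":-0.14,"hand":0.65},{"wx":0,"wy":0,"wz":0,"dx":0,"dy":0,"dz":-0.14,"hand":0.65},{"wx":0,"wy":0,"wz":0,"dx":0,"dy":0,"dz":-0.06,"hand":0.65},{"wx":0,"wy":0,"wz":0,"dx":0,"dy":0,"dz":-0.004,"hand":0.65},{"wx":0,"wy":0,"wz":0,"dx":0,"dy":0,"dz":0,"hand":0.65}]' 20 | head -4
python3 -m jog '[{"wx":0,"wy":0,"wz":0,"dx":0,"dy":0,"dz":0,"hand":1},{"wx":0,"wy":0,"wz":0,"dx":0,"dy":0,"dz":0,"hand":1},{"wx":0,"wy":0,"wz":0,"dx":0,"dy":0,"dz":0,"hand":1},{"wx":0,"wy":0,"wz":0,"dx":0,"dy":0,"dz":0,"hand":1},{"wx":0,"wy":0,"wz":0,"dx":0,"dy":0,"dz":0,"hand":1}]' 30
python3 -m jog '[{"wx":0,"wy":0,"wz":0,"dx":0,"dy":0,"dz":0.03,"hand":1},{"wx":0,"wy":0,"wz":0,"dx":0,"dy":0,"dz":0.06,"hand":1},{"wx":0,"wy":0,"wz":0,"dx":0,"dy":0,"dz":0.1,"hand":1},{"wx":0,"wy":0,"wz":0,"dx":0,"dy":0,"dz":0.1,"hand":1},{"wx":0,"wy":0,"wz":0,"dx":0,"dy":0,"dz":0.1,"hand":1}]' 30
```

```text
clock: 39.58
tool_pos: [0.4318, 0.1516, 0.0138]
eef_rot: [-0.123, 0.992, -0.001, -0.001]
contact_force: [-0.8, -0.7, 0.4]
clock: 40.0
tool_pos: [0.4323, 0.1517, 0.0148]
eef_rot: [-0.122, 0.992, -0.0, 0.0]
contact_force: [-1.1, -0.4, -0.5]
opening: 0.006
finger_force: 0.0
clock: 40.42
tool_pos: [0.4315, 0.1512, 0.1132]
eef_rot: [-0.123, 0.992, -0.0, -0.001]
contact_force: [0.2, -0.3, -0.0]
opening: 0.007
finger_force: 0.0
```

The descent stopped short, with the tips at 15 mm, so the fingers closed above the marker. I'll reopen, go lower, and check the height before closing.

```bash
python3 -m jog '[{"wx":0,"wy":0,"wz":0,"dx":0,"dy":0,"dz":0,"hand":0.65},{"wx":0,"wy":0,"wz":0,"dx":0,"dy":0,"dz":0,"hand":0.65},{"wx":0,"wy":0,"wz":0,"dx":0,"dy":0,"dz":0,"hand":0.65},{"wx":0,"wy":0,"wz":0,"dx":0,"dy":0,"dz":0,"hand":0.65}]' 20 | head -2
python3 -c "
from h import *
look('wrist',['marker']);print(tool()[:2])"
python3 -m jog '[{"wx":0,"wy":0,"wz":0,"dx":0,"dy":0,"dz":-0.1,"hand":0.65},{"wx":0,"wy":0,"wz":0,"dx":0,"dy":0,"dz":-0.1,"hand":0.65},{"wx":0,"wy":0,"wz":0,"dx":0,"dy":0,"dz":-0.1,"hand":0.65},{"wx":0,"wy":0,"wz":0,"dx":0,"dy":0,"dz":-0.07,"hand":0.65},{"wx":0,"wy":0,"wz":0,"dx":0,"dy":0,"dz":0,"hand":0.65}]' 20 | head -4
python3 -m jog '[{"wx":0,"wy":0,"wz":0,"dx":0,"dy":0,"dz":0,"hand":0.65},{"wx":0,"wy":0,"wz":0,"dx":0,"dy":0,"dz":0,"hand":0.65},{"wx":0,"wy":0,"wz":0,"dx":0,"dy":0,"dz":0,"hand":0.65}]' 20
```

```text
clock: 40.75
tool_pos: [0.4315, 0.1512, 0.1111]
marker 0.55 [317, 178, 330, 287] [465.2 160.1] [ 14.1 101.7] 13.6 [462.5 159.4]
marker 0.21 [576, 216, 614, 258] [397.9 486.1] [42.6 67.4] 83.3 [397.4 485.6]
(array([0.43140597, 0.15136908, 0.11103421]), np.float64(104.10788825611856))
clock: 41.27
tool_pos: [0.4303, 0.1512, 0.0165]
eef_rot: [-0.124, 0.992, -0.002, -0.003]
contact_force: [-0.0, 0.1, 0.2]
clock: 41.52
tool_pos: [0.4323, 0.1519, 0.0203]
eef_rot: [-0.122, 0.992, 0.0, 0.0]
contact_force: [0.4, 0.1, -0.5]
opening: 0.352
finger_force: 0.0
```

Settled at 0.020; another 16.5 mm to go.

```bash
python3 -m jog '[{"wx":0,"wy":0,"wz":0,"dx":0,"dy":0,"dz":-0.035,"hand":0.65},{"wx":0,"wy":0,"wz":0,"dx":0,"dy":0,"dz":-0.03,"hand":0.65},{"wx":0,"wy":0,"wz":0,"dx":0,"dy":0,"dz":0,"hand":0.65},{"wx":0,"wy":0,"wz":0,"dx":0,"dy":0,"dz":0,"hand":0.65},{"wx":0,"wy":0,"wz":0,"dx":0,"dy":0,"dz":0,"hand":0.65}]' 20
python3 -m jog '[{"wx":0,"wy":0,"wz":0,"dx":0,"dy":0,"dz":0,"hand":1},{"wx":0,"wy":0,"wz":0,"dx":0,"dy":0,"dz":0,"hand":1},{"wx":0,"wy":0,"wz":0,"dx":0,"dy":0,"dz":0,"hand":1},{"wx":0,"wy":0,"wz":0,"dx":0,"dy":0,"dz":0,"hand":1},{"wx":0,"wy":0,"wz":0,"dx":0,"dy":0,"dz":0,"hand":1}]' 30
```

```text
clock: 41.93
tool_pos: [0.4325, 0.1514, 0.0072]
eef_rot: [-0.122, 0.993, -0.0, 0.0]
contact_force: [0.0, 0.2, 0.5]
opening: 0.355
finger_force: 0.0
clock: 42.35
tool_pos: [0.4322, 0.1514, 0.0068]
eef_rot: [-0.123, 0.992, -0.001, 0.0]
contact_force: [0.1, 0.3, 4.3]
opening: 0.143
finger_force: 30.0
```

```bash
python3 -m jog '[{"wx":0,"wy":0,"wz":0,"dx":0,"dy":0,"dz":0,"hand":0.7},{"wx":0,"wy":0,"wz":0,"dx":0,"dy":0,"dz":0,"hand":0.7},{"wx":0,"wy":0,"wz":0,"dx":0,"dy":0,"dz":-0.016,"hand":0.7},{"wx":0,"wy":0,"wz":0,"dx":0,"dy":0,"dz":-0.004,"hand":0.7},{"wx":0,"wy":0,"wz":0,"dx":0,"dy":0,"dz":0,"hand":0.7}]' 20
python3 -m jog '[{"wx":0,"wy":0,"wz":0,"dx":0,"dy":0,"dz":0,"hand":1},{"wx":0,"wy":0,"wz":0,"dx":0,"dy":0,"dz":0,"hand":1},{"wx":0,"wy":0,"wz":0,"dx":0,"dy":0,"dz":0,"hand":1},{"wx":0,"wy":0,"wz":0,"dx":0,"dy":0,"dz":0,"hand":1},{"wx":0,"wy":0,"wz":0,"dx":0,"dy":0,"dz":0,"hand":1}]' 30
python3 -m jog '[{"wx":0,"wy":0,"wz":0,"dx":0,"dy":0,"dz":0.03,"hand":1},{"wx":0,"wy":0,"wz":0,"dx":0,"dy":0,"dz":0.06,"hand":1},{"wx":0,"wy":0,"wz":0,"dx":0,"dy":0,"dz":0.1,"hand":1},{"wx":0,"wy":0,"wz":0,"dx":0,"dy":0,"dz":0.1,"hand":1},{"wx":0,"wy":0,"wz":0,"dx":0,"dy":0,"dz":0.1,"hand":1}]' 30
```

```text
clock: 42.77
tool_pos: [0.4318, 0.1513, 0.0012]
eef_rot: [-0.122, 0.992, -0.001, -0.001]
contact_force: [-0.2, 0.0, 0.0]
opening: 0.303
finger_force: 0.0
clock: 43.18
tool_pos: [0.4321, 0.1515, 0.0016]
eef_rot: [-0.123, 0.992, -0.001, -0.0]
contact_force: [0.5, 0.2, -0.6]
opening: 0.147
finger_force: 30.0
clock: 43.6
tool_pos: [0.4314, 0.1511, 0.1001]
eef_rot: [-0.123, 0.992, -0.001, -0.001]
contact_force: [0.3, 0.1, -1.0]
opening: 0.143
finger_force: 30.0
```

Held firmly at 30 N. Carrying it to slot 3; the tool goes to about (0.591, 0.148).

```bash
python3 -m jog '[{"wx":0,"wy":0,"wz":-0.03,"dx":0.06,"dy":-0.003,"dz":0.06,"hand":1},{"wx":0,"wy":0,"wz":-0.03,"dx":0.1,"dy":-0.003,"dz":0.04,"hand":1},{"wx":0,"wy":0,"wz":-0.03,"dx":0.12,"dy":-0.003,"dz":0,"hand":1},{"wx":0,"wy":0,"wz":0,"dx":0.12,"dy":-0.003,"dz":0,"hand":1},{"wx":0,"wy":0,"wz":0,"dx":0.12,"dy":-0.003,"dz":0,"hand":1}]' 30 | head -3
python3 -m jog '[{"wx":0,"wy":0,"wz":0,"dx":0.09,"dy":0,"dz":0,"hand":1},{"wx":0,"wy":0,"wz":0,"dx":0.027,"dy":0,"dz":0,"hand":1},{"wx":0,"wy":0,"wz":0,"dx":0,"dy":0,"dz":0,"hand":1},{"wx":0,"wy":0,"wz":0,"dx":0,"dy":0,"dz":0,"hand":1},{"wx":0,"wy":0,"wz":0,"dx":0,"dy":0,"dz":0,"hand":1}]' 30 | head -3
python3 -m jog '[{"wx":0,"wy":0,"wz":0,"dx":0,"dy":0,"dz":0,"hand":1},{"wx":0,"wy":0,"wz":0,"dx":0,"dy":0,"dz":0,"hand":1},{"wx":0,"wy":0,"wz":0,"dx":0,"dy":0,"dz":0,"hand":1}]' 30
python3 - <<'E'
from h import *
p,y,s=tool();print(p,y);H['marker']=p[2]+.005;H['scale_bar']=.031;H['tweezers']=.028;look('wrist',['marker','scale_bar','tweezers'],'w18')
look('top',['marker','scale_bar','tweezers'],'top3')
a=cv2.imread('pics/top3.png')[60:200,290:470];b=cv2.imread('pics/w18.png')
cv2.imwrite('pics/m18.png',np.hstack([cv2.resize(a,None,fx=2.2,fy=2.2),cv2.resize(b[130:330,200:470],(400,308))]))
E
```

```text
clock: 44.02
tool_pos: [0.5633, 0.1469, 0.1245]
eef_rot: [-0.033, 0.999, -0.001, -0.0]
clock: 44.43
tool_pos: [0.5893, 0.1479, 0.1238]
eef_rot: [-0.034, 0.999, -0.001, -0.001]
clock: 44.68
tool_pos: [0.5907, 0.1478, 0.1242]
eef_rot: [-0.033, 0.999, -0.001, -0.0]
contact_force: [0.3, -0.1, 0.3]
opening: 0.146
finger_force: 30.0
[0.59066872 0.14781477 0.12418758] 93.82662650281743
marker 0.74 [308, 223, 334, 348] [613.  149.6] [12.6 78.8] 3.6 [605.2 149. ]
marker 0.72 [598, 35, 629, 94] [458.5 328. ] [32.7 38.5] 174.9 [459.  327.3]
scale_bar 0.71 [245, 200, 274, 250] [613.5  98.4] [23.1 47.3] 2.3 [612.4  98.5]
tweezers 0.79 [200, 183, 221, 248] [611.7  49.9] [15. 58.] 4.9 [610.9  51. ]
scale_bar 0.6 [409, 133, 421, 141] [606.4  97.6] [22.8 26.5] 6.1 [606.   97.5]
scale_bar 0.15 [392, 84, 399, 103] [733.2 125.5] [16.3 50.2] 179.8 [732.4 125.9]
tweezers 0.15 [262, 230, 278, 257] [408.5 475.5] [39.  61.7] 173.7 [408.3 476.8]
```

The grip is centred: marker centre ≈ 0.639, 0.151. I'll shift 4 mm back so the fingers clear the comb, then lower. My picture allowance is used up, so I'm going by numbers from here.

```bash
python3 -m jog '[{"wx":0,"wy":0,"wz":0,"dx":-0.016,"dy":-0.003,"dz":-0.1,"hand":1},{"wx":0,"wy":0,"wz":0,"dx":0,"dy":0,"dz":-0.1,"hand":1},{"wx":0,"wy":0,"wz":0,"dx":0,"dy":0,"dz":-0.1,"hand":1},{"wx":0,"wy":0,"wz":0,"dx":0,"dy":0,"dz":-0.04,"hand":1},{"wx":0,"wy":0,"wz":0,"dx":0,"dy":0,"dz":0,"hand":1}]' 30
python3 -m jog '[{"wx":0,"wy":0,"wz":0,"dx":0,"dy":0,"dz":0,"hand":1},{"wx":0,"wy":0,"wz":0,"dx":0,"dy":0,"dz":0,"hand":1},{"wx":0,"wy":0,"wz":0,"dx":0,"dy":0,"dz":0,"hand":1}]' 30
```

```text
clock: 45.5
tool_pos: [0.5858, 0.1462, 0.0367]
eef_rot: [-0.033, 0.999, -0.002, -0.002]
contact_force: [0.7, 0.1, -0.1]
opening: 0.146
finger_force: 30.0
clock: 45.75
tool_pos: [0.5884, 0.1474, 0.0405]
eef_rot: [-0.033, 0.999, -0.0, 0.001]
contact_force: [0.5, -0.0, 0.4]
opening: 0.141
finger_force: 30.0
```

```bash
python3 -m jog '[{"wx":0,"wy":0,"wz":0,"dx":0,"dy":0,"dz":-0.03,"hand":1},{"wx":0,"wy":0,"wz":0,"dx":0,"dy":0,"dz":-0.02,"hand":1},{"wx":0,"wy":0,"wz":0,"dx":0,"dy":0,"dz":0,"hand":1},{"wx":0,"wy":0,"wz":0,"dx":0,"dy":0,"dz":0,"hand":1},{"wx":0,"wy":0,"wz":0,"dx":0,"dy":0,"dz":0,"hand":1}]' 30
python3 -m jog '[{"wx":0,"wy":0,"wz":0,"dx":0,"dy":0,"dz":-0.008,"hand":1},{"wx":0,"wy":0,"wz":0,"dx":0,"dy":0,"dz":0,"hand":1},{"wx":0,"wy":0,"wz":0,"dx":0,"dy":0,"dz":0,"hand":1},{"wx":0,"wy":0,"wz":0,"dx":0,"dy":0,"dz":0,"hand":1}]' 30
```

```text
clock: 46.17
tool_pos: [0.5873, 0.1469, 0.0265]
eef_rot: [-0.033, 0.999, -0.001, -0.0]
contact_force: [0.6, 0.1, -0.7]
opening: 0.143
finger_force: 30.0
clock: 46.5
tool_pos: [0.5874, 0.1469, 0.0246]
eef_rot: [-0.033, 0.999, -0.001, -0.0]
contact_force: [-0.6, 0.2, 0.3]
opening: 0.147
finger_force: 30.0
```

```bash
python3 -m jog '[{"wx":0,"wy":0,"wz":0,"dx":0,"dy":0,"dz":-0.005,"hand":1},{"wx":0,"wy":0,"wz":0,"dx":0,"dy":0,"dz":0,"hand":1},{"wx":0,"wy":0,"wz":0,"dx":0,"dy":0,"dz":0,"hand":0.76},{"wx":0,"wy":0,"wz":0,"dx":0,"dy":0,"dz":0,"hand":0.76},{"wx":0,"wy":0,"wz":0,"dx":0,"dy":0,"dz":0,"hand":0.76}]' 20
python3 -m jog '[{"wx":0,"wy":0,"wz":0,"dx":0,"dy":0,"dz":0.04,"hand":0.76},{"wx":0,"wy":0,"wz":0,"dx":0,"dy":0,"dz":0.14,"hand":0.76},{"wx":0,"wy":0,"wz":0,"dx":0,"dy":0,"dz":0.14,"hand":0.76},{"wx":0,"wy":0,"wz":0,"dx":0,"dy":0,"dz":0.14,"hand":0.5},{"wx":0,"wy":0,"wz":0,"dx":0.1,"dy":-0.1,"dz":0.1,"hand":0.5}]' 20
python3 -m jog '[{"wx":0,"wy":0,"wz":0,"dx":0.1,"dy":-0.1,"dz":0,"hand":0.5},{"wx":0,"wy":0,"wz":0,"dx":0,"dy":0,"dz":0,"hand":0.5},{"wx":0,"wy":0,"wz":0,"dx":0,"dy":0,"dz":0,"hand":0.5},{"wx":0,"wy":0,"wz":0,"dx":0,"dy":0,"dz":0,"hand":0.5},{"wx":0,"wy":0,"wz":0,"dx":0,"dy":0,"dz":0,"hand":0.5}]' 20|head -2
python3 -m jog '[{"wx":0,"wy":0,"wz":0,"dx":0,"dy":0,"dz":0,"hand":0.5},{"wx":0,"wy":0,"wz":0,"dx":0,"dy":0,"dz":0,"hand":0.5},{"wx":0,"wy":0,"wz":0,"dx":0,"dy":0,"dz":0,"hand":0.5}]' 20|head -2
python3 - <<'E'
from h import *
H.update(marker=.031,scale_bar=.031,tweezers=.028,numbered_sherd=.018,blank_sherd=.018)
p,y,s=tool();print(p,y);look('wrist',['marker','scale_bar','tweezers','numbered_sherd','blank_sherd'],'w19')
look('top',['marker','scale_bar','tweezers','numbered_sherd','blank_sherd','loupe','wax_block'],'top4')
E
```

```text
clock: 46.92
tool_pos: [0.5873, 0.1469, 0.0232]
eef_rot: [-0.033, 0.999, -0.001, -0.0]
contact_force: [-0.4, -0.2, -0.6]
opening: 0.239
finger_force: 0.0
clock: 47.33
tool_pos: [0.6078, 0.1309, 0.1671]
eef_rot: [-0.039, 0.999, 0.003, -0.0]
contact_force: [0.5, 2.5, -0.5]
opening: 0.371
finger_force: 0.0
clock: 47.75
tool_pos: [0.6352, 0.0992, 0.1622]
clock: 48.0
tool_pos: [0.6359, 0.0987, 0.1622]
[0.63588959 0.09866648 0.16221387] 93.86009986508842
marker 0.65 [366, 124, 385, 236] [624.2 149.4] [ 14.1 104.7] 3.8 [622.9 149.5]
scale_bar 0.9 [307, 145, 334, 254] [646.2  99.7] [ 22.5 110. ] 3.0 [643.   99.2]
tweezers 0.73 [259, 133, 280, 236] [634.4  50.1] [ 15.6 100.2] 3.5 [630.3  51. ]
numbered_sherd 0.67 [490, 0, 530, 20] [426.3 288.5] [27.7 56.4] 108.1 [422.  291.8]
blank_sherd 0.65 [549, 5, 577, 42] [409.6 372.1] [45.2 49.6] 80.3 [411.3 373.8]
marker 0.77 [385, 105, 400, 155] [637.7 150.3] [ 13.7 128. ] 3.2 [635.9 150.6]
scale_bar 0.63 [400, 104, 421, 143] [644.8 100.7] [ 24.6 108.6] 4.4 [643.9 100.3]
tweezers 0.56 [430, 133, 437, 141] [603.5  49.4] [ 8.4 29.4] 1.3 [603.5  49.4]
numbered_sherd 0.76 [334, 223, 361, 240] [409.3 294.9] [37.6 54.1] 81.6 [412.7 291.5]
numbered_sherd 0.36 [292, 205, 373, 259] [408.7 331.6] [108.3 180.8] 91.7 [408.  330.2]
blank_sherd 0.68 [307, 225, 322, 246] [409.6 376.8] [37.4 37.4] 172.2 [409.8 378.4]
blank_sherd 0.53 [204, 254, 224, 272] [382.4 612.2] [39.2 43.9] 175.0 [381.2 611.7]
loupe 0.56 [418, 235, 436, 255] [352.3 118.8] [32.7 39.6] 105.7 [352.2 118.6]
wax_block 0.91 [263, 228, 277, 256] [411.1 477.2] [37.3 58.4] 173.1 [410.4 477.2]
```

Both views agree: every item is well within tolerance and the bystanders have not moved. Handing in.

```bash
python3 -c "
from plant import r
print(r.finish_job())"
```

```text
the job is handed in; nothing more can be done
None
```

I handed the job in at about 48 s: the tweezers, scale bar and marker are in slots 1, 2 and 3, and the numbered and blank sherds are in the white and blue bays. By the last camera measurements all are within tolerance and the loupe and wax block have not moved. I viewed 16 pictures, two over the limit of 14, and no verdict came back at hand-in.

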